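# Release a spent filter cartridge and stand it in the drip tray

## Task

Take the spent brown filter cartridge out of the sloping holder: press it inward until its catch lets go and it springs out, then draw it straight out of its bay and set it down gently, upright on its foot, in the green drip tray beside the jar that stands there. Leave the blue-handled cartridge latched in its bay, do not shove or knock over the jar or the bottles and cylinder round about, and let go at the end.

Things in the scene. Friction and masses are not known exactly. Their poses are not given: they have to be found in the camera images.
- bay_block: White block, 88x152x130 mm, of the fixed holder. Origin in the mouth plane, midway between the bays, 127 mm above the worktop; z points straight out of the bays (35 deg from vertical, leaning to the robot's left), x to the right and up, y away from the robot. Bay axes at x=0, y=+35 (far) and -35 mm (near); which cartridge is in which varies. Block spans x -27..61, y -76..76 mm; nothing above z=0.
- catch_far (a joint): Orange rocker catch (rad) at the back (+x) of the far bay (y=+35 mm): 0 holds the cartridge by the rear edge of its cap, so it cannot be pulled out; over about 0.4 it is free. Pushing the cartridge 5 to 7 mm further in (7 to 15 N along the block's -z; hard stop at 10 mm) swings it back, and it stays back.
- catch_near (a joint): The same catch of the near bay (y=-35 mm).
- ejector_far (a joint): Spring ejector (m) under the far bay's cartridge: 0 latched, -0.010 pushed fully in, +0.032 sprung out. After the catch is off and the push withdrawn, it lifts the cartridge 32 mm along the block's +z and holds it there; it then slides out freely along +z, 1 to 2 mm play, and its foot clears the mouth after 80 mm more.
- ejector_near (a joint): The same ejector of the near bay.
- spent_grip (a point): Centre of the spent cartridge's handle rib; z from foot to handle, x across the rib (in the bay parallel to bay_block's axes). Rib brown, 14 mm thick (x), 44 wide (y), 34 tall (z, +-17 about here), on a brown cap. Latched: this point is 1 mm below the mouth plane, rib top 16 mm out. Sprung out: 31 mm above it, cap top 14 mm above it.
- spent_centre (a point): Centre of the spent cartridge (brown cap, beige pleated body), 64 mm above its foot, 128 mm overall; the rib's centre is 47 mm higher and 7 mm to +x. Body 40 (x) by 60 (y) by 80 mm tall, flat foot; cap 54x60x14 mm, overhanging the body by 14 mm on +x only. 0.1 to 0.2 kg.
- fresh_grip (a point): Centre of the handle rib of the other cartridge (white body, blue cap and rib), of the same shape, latched in the other bay; to be left alone.
- fresh_centre (a point): Centre of that other cartridge, as spent_centre.
- tray: Green open drip tray, fixed on the worktop along the sink's front edge: 110 mm (x) by 250 mm (y) outside, 22 mm high, walls and floor 4 mm. Origin: centre of its underside; y runs along its length.
- jar_centre (a point): Centre of the sample jar with a teal lid that stands in the tray, diameter 59 mm, 65 mm tall; there is always more than 80 mm of free floor on one side of it at least.
- amber_bottle_centre (a point): Centre of a brown bottle with a black cap, diameter 66 mm, 138 mm tall, near the holder's left side.
- cylinder_centre (a point): Centre of a white measuring cylinder with a blue foot, standing between holder and tray, 62 mm across the foot, 30 mm across the tube, 197 mm tall.
- reagent_bottle_centre (a point): Centre of a clear bottle with a blue cap, diameter 56 mm, 108 mm tall. It and the amber bottle stand one in front of the holder's left side and one behind it by the sink; which is where varies.

How it is judged:
By the outcome, as a careful person would: the job done as asked, in the order asked, and still so for the second after the job is handed in, with the robot touching nothing.
It also fails if it takes over 45 s, if anything falls off the work surface, if the arm or the gripper's body presses on something with over 40 N, if the wrist force passes 120 N, or if a joint passes its speed limit or range.

## Robot

A 6-joint arm with a two-finger parallel gripper is mounted at the origin on a cart in front of the work surface, level with it; the furniture and walls round the work are solid. World frame = base frame: x ahead of the robot, y to its left, z up, the work surface at z = 0. Lengths are in mm, angles in rad, forces in N, time in s.
With the tool pointing down it reaches from about 400 to 925 mm from the base axis. Payload 12.5 kg.
Tool frame: the origin (TCP) lies where the fingers leave the gripper's body, on its centre line; the fingertips stand 78 mm ahead of it and the grasp point (between the pads) lies 59 mm ahead of it; z points along the fingers, y is the direction in which the jaws open and shut (so a half turn about z gives the same grasp; the last joint's range is limited). The gripper opens to 95 mm and grips with 3 to 60 N. Pads are 20 mm wide; open, the fingers measure 119 mm over their backs; the gripper's body (75 mm by 180 mm) begins 59 mm behind the grasp point.
Start: joints at [-1.418, 0.491, 1.559, -0, 1.092, -0.106], TCP at [159.972, -604.191, 292.261] pointing down, gripper open.
Joint ranges: [-3.1, 3.1], [-0.84, 2.19], [0.05, 2.79], [-1.13, 4.28], [0.06, 2.93], [-2.69, 2.69]. Speed limits (rad/s): [2.22, 2.22, 2.79, 3.14, 3.14, 3.14].

## Interface

Orientations are given as [roll, pitch, yaw] about the fixed x, y, z axes, in that order (R = Rz(yaw) Ry(pitch) Rx(roll)).
In Python, from cell import env, viewer, ticket, search_frame gives the robot as it stands.
- The arm moves only by the shell command python3 -m inch 'ROWS'. ROWS is a JSON object of lists of equal length, an entry for each row: "hand": the opening, from 0 (shut) to 1 (fully open); "delta_pos": the shift along the tool's x, y, z in cm, a list of three; "turn": the turn about the tool's z in rad. A call has 1 to 20 rows; each row shifts and turns the commanded pose from where the row before left it, along the tool's axes as they then stand; what a row does not reach is not made up. A row lasts 1/10 s, in which the tool goes at most 50 mm and 8.59 degrees, less where a joint would pass 70% of its speed; a pose out of reach is approached as far as the arm can. A call is refused whole if a number of a shift passes 5 or a number of a turn 0.15, either way. A call with a gripper value outside its range is refused whole. The fingers move at their own pace and stop on an object; the grip force is fixed at half the most. Time passes only in rows, so rows that do not move let the fingers close. It gives the time, the measured TCP pose, the force and the opening at its end, in the units of the state.
- env.state(): the state, without advancing time (a new reading comes with each control period).
- viewer.read_camera(name): name is "side" or "top" or "wrist"; returns (picture, depth): 480x640x3 uint8, blue, green, red; 480x640 float32, mm along the optical axis (not along the pixel's ray), 0 where there is no reading.
- viewer.get_calibration(name): a dict with "fx", "fy", "cx", "cy" (pixels), "k1" (the pictures are not rectified: a ray, as slopes to the right and down, at radius r is drawn at 1 + k1 r^2 times it, then the intrinsics apply), "T" (4x4, takes a point from camera to world coordinates). Camera axes: x right, y down, z forward; pixel columns grow to the right and rows downward; lengths in mm; the calibration is good to about 2 mm. A picture is of the moment at which its call begins: read the wrist's pose just before it. get_calibration takes no time and is no camera call; for the wrist camera it gives the pose at the moment of the call.
- ticket.job_done(): hands the job in, once; it reports no verdict.
Trained networks look in the newest picture that a camera, given by its name, has taken for a name from the list of things; names that differ only in an ending like _2 or _b are one class to them, and where a whole thing is asked for, a point or a joint stands for the part that bears it (a point fixed in the world has none). Each returns a list of dicts, best first, with "p" (0 to 1); they miss things now and then, are a little off and sometimes report something else, mostly with a low value. They report only what shows in the picture. A call takes as long as a camera call.
- search_frame(camera, label): "centre" ([column, row] in pixels, amid what is visible of it).
The state is a dict: "t": time; "joints": joint angles; "qvel": joint speeds; "tau": joint torques, N m; "eef_pos": TCP position; "tcp_rot": TCP orientation; "ft_force": force on the tool from outside, world axes, zero at the start; "moment": the same for the moment, N m; "opening": opening from 0.0 (shut) to 1.0 (fully open).
Only numpy, scipy, OpenCV 4.12 (cv2) and the standard library are available. Lean on these libraries where they do the work, as an engineer would, in place of code of your own. Each camera call takes 0.05 s, during which the arm holds its last target.

## Working session

There is one attempt and no reset: what is moved stays moved. The work goes in short steps, Python scripts to look and compute and a shell command to move; the robot and the scene stay as the last step left them, time stands still between calls to the robot, and variables do not carry over. Pictures are saved under pics/ and viewed, and the job is handed in when it is done.

```bash
ls; mkdir -p pics; python3 - <<'E'
from cell import env, viewer, ticket, search_frame
import cv2
print(env.state())
for n in ["side","top","wrist"]:
    p,d=viewer.read_camera(n); cv2.imwrite(f"pics/a_{n}.png",p)
    c=viewer.get_calibration(n); print(n,c)
    import numpy as np
    np.save(f"pics/a_{n}_d.npy",d)
    for l in ["bay_block","spent_grip","fresh_grip","tray","jar_centre","amber_bottle_centre","cylinder_centre","reagent_bottle_centre"]:
        r=search_frame(n,l); print(n,l,[(x["centre"],round(x["p"],2)) for x in r[:2]])
print(env.state()["t"])
E
```

```text
pics
{'t': 0.0, 'joints': array([-1.41762043e+00,  4.91582235e-01,  1.55945429e+00, -4.31219058e-05,
        1.09169142e+00, -1.05581678e-01]), 'qvel': array([-0.00188618,  0.00065301, -0.0008717 , -0.00040523, -0.00148267,
        0.00068848]), 'tau': array([ 3.32728901e-03, -6.12620831e+01, -2.58172774e+01,  6.94444100e-02,
        4.82353487e-02, -7.79168226e-05]), 'eef_pos': array([ 159.92653794, -604.03011562,  291.64594161]), 'tcp_rot': array([-3.14045965e+00, -8.16125777e-05,  2.58777429e-01]), 'ft_force': array([0.7950347 , 0.17930435, 0.23227882]), 'moment': array([ 0.00404092, -0.03295403,  0.00363454]), 'opening': 1.0018687980143401}
side {'fx': 522.6146700322404, 'fy': 522.6146700322404, 'cx': 320.09322609609075, 'cy': 234.60015218722762, 'k1': -0.1012360758570925, 'T': array([[-9.98977664e-01, -1.14309858e-02,  4.37373848e-02,
         4.63610955e+02],
       [-4.47165230e-02,  3.91924042e-01, -9.18910212e-01,
         9.95805454e+02],
       [-6.63768302e-03, -9.19926561e-01, -3.92034518e-01,
         5.30284679e+02],
       [ 0.00000000e+00,  0.00000000e+00,  0.0000000
[... 1211 characters left out ...]
tle_centre [([369.2, 302.0], 0.68)]
wrist {'fx': 332.6228915221658, 'fy': 332.6228915221658, 'cx': 316.8523447907888, 'cy': 238.5625062232572, 'k1': -0.06335561757795366, 'T': array([[ 2.55739224e-01, -9.25743816e-01, -2.78560291e-01,
         2.39553490e+02],
       [-9.66745071e-01, -2.44537654e-01, -7.48685808e-02,
        -5.84452064e+02],
       [ 1.19064574e-03,  2.88443621e-01, -9.57496141e-01,
         3.84473159e+02],
       [ 0.00000000e+00,  0.00000000e+00,  0.00000000e+00,
         1.00000000e+00]])}
wrist bay_block []
wrist spent_grip []
wrist fresh_grip []
wrist tray []
wrist jar_centre []
wrist amber_bottle_centre []
wrist cylinder_centre []
wrist reagent_bottle_centre []
1.35
```

View pics/a_top.png

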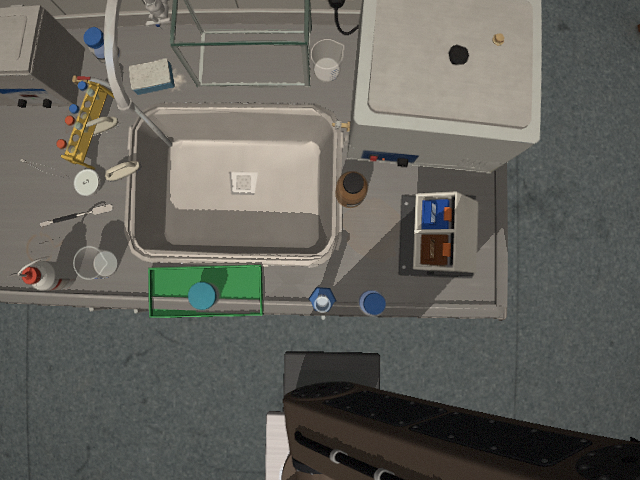

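View pics/a_side.png

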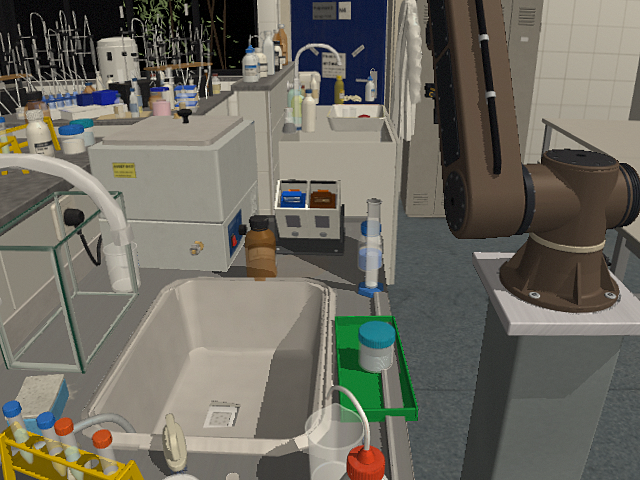

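The top view shows the spent (brown) cartridge in the near bay at about (433,250) and the fresh blue one at (437,214). The amber bottle stands by the sink at (352,188), the reagent bottle is at (372,302), the cylinder at (322,300), and the jar in the tray at (202,295). Next I'll get 3D positions from the depth.

```bash
cat > h.py <<'E'
import numpy as np, cv2
from cell import env, viewer, ticket, search_frame
def rays(uv,c):
    K=np.array([[c['fx'],0,c['cx']],[0,c['fy'],c['cy']],[0,0,1]])
    return cv2.undistortPoints(np.array(uv,float).reshape(-1,1,2),K,np.array([c['k1'],0,0,0.]),None,None,None).reshape(-1,2)
def cloud(d,c):
    v,u=np.mgrid[0:480,0:640]
    r=rays(np.stack([u.ravel(),v.ravel()],1),c)
    z=d.ravel().astype(float)
    P=np.c_[r*z[:,None],z]@c['T'][:3,:3].T+c['T'][:3,3]
    P[z<=0]=np.nan
    return P.reshape(480,640,3)
def project(P,c):
    P=np.atleast_2d(P); q=(P-c['T'][:3,3])@c['T'][:3,:3]
    s=q[:,:2]/q[:,2:]; r2=(s**2).sum(1,keepdims=True); s=s*(1+c['k1']*r2)
    return s*[c['fx'],c['fy']]+[c['cx'],c['cy']]
E
python3 - <<'E'
from h import *
np.set_printoptions(precision=1,suppress=True)
for n,pts in dict(top=dict(brown_rib=(432,254),blue_rib=(432,217),blockTL=(417,196),blockBL=(417,268),blockTR=(456,196),blockBR=(456,268),jar=(202,295),amber=(353,184),cyl=(321,298),reag=(372,303),trayTL=(150,267),trayTR=(262,266),trayBL=(150,314),trayBR=(262,314),trayfloor=(235,285),rim=(300,254),sinkR=(336,220),table=(400,300),trayfl2=(170,290)),
  side=dict(brown=(322,197),blue=(293,198),jar=(376,330),amber=(260,225),cyl=(374,203),reag=(362,235))).items():
    c=viewer.get_calibration(n); P=cloud(np.load(f'pics/a_{n}_d.npy'),c)
    for k,(u,v) in pts.items():
        w=P[v-1:v+2,u-1:u+2].reshape(-1,3); print(n,k,P[v,u],'z',np.nanmin(w[:,2]),np.nanmax(w[:,2]))
im=cv2.imread('pics/a_top.png'); cv2.imwrite('pics/a_crop.png',cv2.resize(im[170:330,310:500],None,fx=4,fy=3.7,interpolation=cv2.INTER_CUBIC))
E
```

```text
top brown_rib [ 501.4 -170.6  135.7] z 131.03396800986616 142.20961958651333
top blue_rib [ 573.6 -169.3  139.1] z 136.2441518693829 145.50921922047667
top blockTL [ 618.5 -144.2  112.5] z 110.67064618536142 116.99960572064606
top blockBL [ 473.9 -144.8  117.4] z 114.64411881025103 121.32386151955643
top blockTR [ 613.  -211.5  160.6] z 158.29496235346414 163.5724715051739
top blockBR [ 474.8 -214.4  152. ] z 144.7782311251383 160.92806891589169
top jar [407.8 291.8  67.8] z 67.84100122323207 72.88783837739766
top amber [634.2 -13.3 141.7] z 136.39066981488327 141.97160054314452
top cyl [409.3  43.9  85.4] z 83.05391411625169 198.99080525821296
top reag [402.7 -57.5 109.6] z 106.0552195014759 110.59521474871303
top trayTL [463.5 427.7   3. ] z -3.4453739843006588 25.1993649604035
top trayTR [472.4 174.4  11.3] z -1.6511869799162469 12.633832526189735
top trayBL [360.3 417.7  21.6] z 15.462304380836258 23.861568931716874
top trayBR [368.4 170.9  16.6] z -896.0809191838212 26.06924267491422
top trayfloor [429.3 233.2   6.7] z -0.6530562033019578 6.6952964466772755
top rim [500.9  92.4   5.4] z -4.329830728788465 6.199692517902122
top sinkR [576.5  15.4  15.7] z 7.9028745541436365 17.051217572466612
top table [ 405.3 -129.     3.9] z -3.506512446760553 4.695249849921083
top trayfl2 [413.8 379.    5.5] z 4.695048306413128 10.090044451785843
side brown [ 513.3 -154.4  134.6] z 131.97429468261709 139.96494450825134
side blue [ 581.2 -156.6  130.9] z 126.59632997873712 134.87055992209542
side jar [409.4 293.2  67.2] z 67.17791258777652 68.9434348828799
side amber [634.2   7.7 128.7] z 125.61566537303486 131.79090045945094
side cyl [405.5  59.4 197.1] z 188.56168083472062 197.12272848685222
side reag [422.2 -52.9  83.1] z 78.84775730479203 87.50102332340822
```

View pics/a_crop.png

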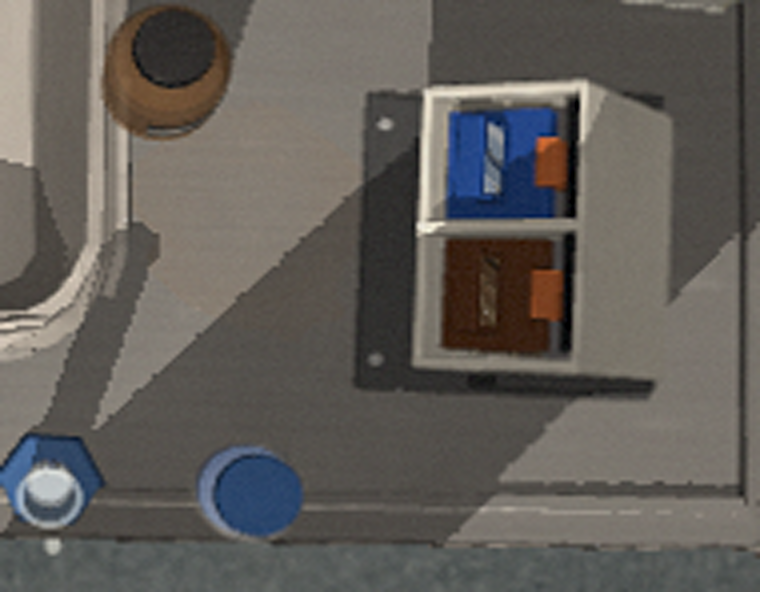

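```bash
cat >> h.py <<'E'
S,C=np.sin(np.radians(35)),np.cos(np.radians(35))
def Rb(yaw):
    c,s=np.cos(yaw),np.sin(yaw)
    return np.array([[c,-s,0],[s,c,0],[0,0,1]])@np.array([[0,1,0],[-C,0,S],[S,0,C]])
E
python3 - <<'E'
from h import *
from scipy.optimize import least_squares
np.set_printoptions(precision=2,suppress=True)
c=viewer.get_calibration('top')
M=np.array([[-27,76,0],[61,76,0],[-27,-76,0],[61,-76,0]],float)
uv=np.array([[416.25,193.6],[455.5,191.8],[413.2,269.2],[453.5,271]])
f=lambda p:(project(M@Rb(p[2]).T+[p[0],p[1],127],c)-uv).ravel()
r=least_squares(f,[545,-160,0]); print(r.x,r.fun)
p=r.x
# cloud based: plane points
P=cloud(np.load('pics/a_top_d.npy'),c)
for (u,v) in [(434,231),(425,231),(445,231)]: 
    print((P[v-1:v+2,u-1:u+2].reshape(-1,3)-[p[0],p[1],127])@Rb(p[2])[:, :])
for nm,l in [('near',[0,-35,16]),('far',[0,35,16])]:
    w=Rb(p[2])@np.array(l)+[p[0],p[1],127]; print(nm,w,project(w,c),project(w,viewer.get_calibration('side')))
E
python3 - <<'E'
import cv2
im=cv2.imread('pics/a_side.png'); cv2.imwrite('pics/a_crop2.png',cv2.resize(im[165:300,240:400],None,fx=5,fy=4.4,interpolation=cv2.INTER_CUBIC))
E
```

```text
[ 546.51 -160.57   -0.03] [-1.11  0.15  1.24 -0.07 -0.93  0.14  0.74 -0.21]
[[16.57  1.75  5.45]
 [16.13  2.37 -0.51]
 [18.12  2.38 -0.79]
 [15.01  0.19  1.62]
 [16.4   0.35 -0.05]
 [18.94  0.23  0.98]
 [14.96 -1.74  1.35]
 [16.56 -1.63  0.14]
 [19.33 -1.81  1.71]]
[[-3.83  2.23  2.45]
 [-3.94  2.75 -2.6 ]
 [ 0.14  2.26  1.76]
 [-4.47  0.41  0.85]
 [-2.21  0.37  1.11]
 [ 0.51  0.22  2.41]
 [-5.6  -1.3  -1.85]
 [-2.43 -1.55  0.43]
 [ 0.36 -1.71  1.89]]
[[38.67  1.76  3.63]
 [40.1   1.91  2.07]
 [41.73  2.01  1.02]
 [37.08  0.25 -0.47]
 [39.59  0.12  0.64]
 [42.38 -0.09  2.49]
 [36.54 -1.54 -1.98]
 [39.81 -1.86  1.02]
 [41.39 -1.75 -0.17]]
near [ 511.78 -150.44  140.11] [[422.25 248.35]] [[322.57 195.33]]
far [ 581.75 -152.35  140.11] [[423.55 212.57]] [[292.51 194.83]]
```

View pics/a_crop2.png

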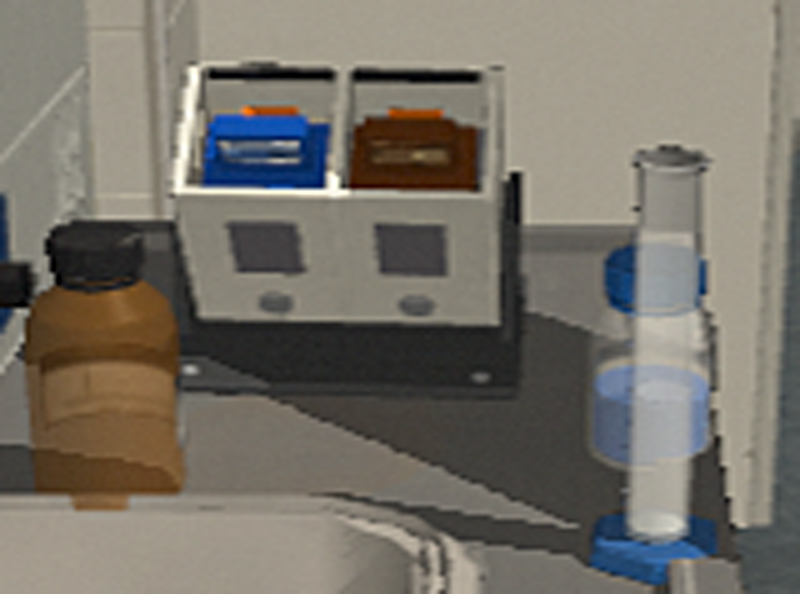

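```bash
python3 - <<'E'
from h import *
np.set_printoptions(precision=1,suppress=True)
p=[546.51,-160.57,-.03]
c=viewer.get_calibration('top')
P=cloud(np.load('pics/a_top_d.npy'),c)
B=(P-[p[0],p[1],127])@Rb(p[2])
for u in range(412,462,2):
    print(u, np.nanmedian(B[244:254,u],axis=0), np.nanmedian(B[208:218,u],axis=0))
c=viewer.get_calibration('side')
P=cloud(np.load('pics/a_side_d.npy'),c)
B=(P-[p[0],p[1],127])@Rb(p[2])
for v in range(178,232,2): print(v, np.nanmedian(B[v,316:328],axis=0), np.nanmedian(B[v,286:298],axis=0))
E
```

```text
412 [-73.5 -28.2 -92.9] [-76.3  51.3 -91.3]
414 [-24.6 -34.6   0.9] [-72.3  51.6 -93.1]
416 [-22.9 -34.1  -4.6] [-23.3  37.7   0.8]
418 [-21.8 -33.6 -11.8] [-21.5  38.2  -4.6]
420 [-19.5 -33.2 -17. ] [-21.6  39.5 -14.7]
422 [-15.2 -33.1 -17.2] [-17.4  39.8 -14.9]
424 [  4.7 -35.5  17.7] [ 1.2 35.  16.6]
426 [  8.4 -35.2  17.2] [ 5.2 35.1 16.3]
428 [ 12.3 -35.3  16.2] [ 9.7 34.7 17.2]
430 [ 14.4 -34.7  11.1] [13.7 34.7 16.3]
432 [ 14.9 -34.1   2.3] [14.1 36.2  7.4]
434 [ 14.6 -33.3  -7.7] [14.3 37.3 -2.2]
436 [ 14.9 -32.7 -17.1] [ 14.5  38.7 -11.6]
438 [ 19.  -32.5 -17. ] [ 16.4  38.9 -16.8]
440 [ 23.5 -32.6 -16.9] [ 20.3  39.3 -17.5]
442 [ 27.6 -32.6 -16.7] [ 24.7  39.  -17.4]
444 [ 33.4 -32.7 -12.8] [ 31.   38.1 -12.4]
446 [ 37.6 -32.8 -12.7] [ 34.9  37.9 -12.8]
448 [ 41.5 -32.7 -13.2] [ 39.2  37.8 -12.4]
450 [ 41.5 -32.  -23.7] [ 40.5  39.3 -20.2]
452 [ 55.6 -33.5   1.9] [52.8 35.7  0.6]
454 [ 59.3 -33.5   0.9] [57.4 35.5  2.5]
456 [ 60.2 -32.8  -7.3] [59.7 35.8 -2.1]
458 [ 60.2 -31.8 -18.7] [ 60.   37.2 -12.3]
460 [ 60.4 -31.3 -28.6] [ 60.4  38.6 -22.2]
178 [  865.8    63.9 -1025.
[... 451 characters left out ...]
200 [ -2.6 -30.7   0.7] [-2.6 38.7 -0.9]
202 [ -1.8 -31.4  -8.3] [ -1.5  39.3 -10.8]
204 [ -2.3 -31.1 -15.3] [ -1.9  39.8 -18.1]
206 [ -6.2 -31.3 -18.2] [ -8.3  40.  -17.4]
208 [-25.2 -33.2   0.7] [-26.5  36.4   0.4]
210 [-28.6 -33.2  -2.2] [-28.9  36.8  -4.3]
212 [-28.  -32.6 -11.3] [-28.8  36.5 -12.9]
214 [-28.6 -32.5 -18.8] [-28.3  38.5 -21.5]
216 [-29.8 -32.3 -25.2] [-29.1  39.2 -29.1]
218 [-30.1 -32.  -33.8] [-29.2  40.8 -37.4]
220 [-29.9 -31.5 -42.4] [-30.1  40.4 -45.1]
222 [-28.7 -31.1 -52.3] [-30.   41.2 -53.3]
224 [-30.2 -30.8 -59.5] [-29.5  42.3 -63.2]
226 [-29.2 -30.4 -69.3] [-29.5  43.1 -72.2]
228 [-28.2 -29.6 -80.4] [-28.3  44.5 -83.5]
230 [-28.8 -30.7 -88.4] [-29.2  45.1 -90.6]
```

```bash
cat >> h.py <<'E'
BP=[546.51,-160.57,-.03]
def b2w(l): return Rb(BP[2])@np.array(l,float)+[BP[0],BP[1],127]
def w2b(w): return (np.array(w,float)-[BP[0],BP[1],127])@Rb(BP[2])
def totool(target,s=None):
    "delta in cm along tool axes from current TCP to world target"
    from scipy.spatial.transform import Rotation as Ro
    s=s or env.state(); R=Ro.from_euler('xyz',s['tcp_rot']).as_matrix()
    return R.T@(np.array(target)-s['eef_pos'])/10
E
python3 - <<'E'
from h import *
np.set_printoptions(precision=2,suppress=True)
for n in ('top','side'):
    c=viewer.get_calibration(n); P=cloud(np.load(f'pics/a_{n}_d.npy'),c).reshape(-1,3)
    m=(P[:,2]>100)&(P[:,1]>-300)&(P[:,1]<40)&(P[:,0]>560)&(P[:,0]<900)
    Q=P[m]; q=Q[Q[:,0]>660]
    print(n,'instr',len(q),np.percentile(q,[1,50,99],axis=0))
    for nm,lo,hi,zz in [('jar',(360,250),(460,340),(60,75)),('amber',(590,-60),(690,50),(100,145)),('cyl',(370,20),(460,100),(190,200)),('cylfoot',(370,20),(460,90),(5,30)),('reag',(360,-100),(450,-20),(90,112)),('traywall',(350,150),(480,440),(17,26)),('trayfloor',(350,150),(480,440),(0,9))]:
        m=np.all((P[:,:2]>lo)&(P[:,:2]<hi),1)&(P[:,2]>zz[0])&(P[:,2]<zz[1]); q=P[m]
        if len(q): print(n,nm,len(q),(q.min(0)+q.max(0))/2,q.max(0)-q.min(0))
pre=b2w([43.6,-35,16+69.6+15]); print('pre',pre,totool(pre))
print('rib latched',b2w([7,-35,-1]),'mouth',b2w([0,-35,0]))
E
```

```text
top instr 22803 [[ 691.76 -297.13  110.38]
 [ 772.63 -152.24  297.74]
 [ 897.12   -7.71  335.03]]
top jar 616 [406.75 293.42  67.49] [56.34 59.07 14.86]
top amber 655 [638.48 -13.61 121.9 ] [59.88 57.16 43.78]
top cyl 88 [403.14  41.61 195.44] [29.16 29.19  8.85]
top cylfoot 484 [414.25  54.79  13.57] [88.32 69.44 17.13]
top reag 380 [400.76 -62.39 103.05] [43.95 43.25 17.79]
top traywall 628 [416.95 299.11  21.49] [126.   253.63   8.97]
top trayfloor 3934 [418.43 295.03   4.5 ] [123.14 289.9    8.99]
side instr 13096 [[ 693.53 -290.27  102.57]
 [ 776.87  -13.64  224.38]
 [ 897.41   -0.59  310.38]]
side jar 734 [408.79 296.6   65.54] [58.46 59.   10.76]
side amber 508 [639.55  -3.96 119.85] [56.23 49.41 39.68]
side cyl 93 [404.89  44.04 193.81] [26.96 31.6   7.57]
side cylfoot 404 [402.02  55.14  17.4 ] [55.11 69.34 24.34]
side reag 77 [402.83 -56.96 100.21] [43.91 35.51 18.73]
side traywall 1033 [415.71 300.66  21.5 ] [121.24 255.12   8.99]
side trayfloor 3621 [417.37 295.74   4.5 ] [125.2  287.73   8.99]
pre [ 512.19 -137.54  234.41] [ 45.99 -36.1    5.78]
rib latched [ 511.34 -165.82  130.2 ] mouth [ 511.53 -159.52  127.  ]
```

```bash
python3 -m inch '{"hand":[0,0,0,0,0,0,0,0,0,0,0,0,0,0],"delta_pos":[[2.0,-1.6,0],[3.4,-2.7,0],[3.6,-2.8,0],[3.6,-2.8,0],[3.6,-2.8,0],[3.6,-2.8,0],[3.6,-2.8,0],[3.6,-2.8,0],[3.6,-2.8,0],[3.6,-2.8,0],[3.6,-2.8,0],[3.4,-2.7,0],[3.0,-2.3,0],[1.8,-1.4,0]],"turn":[0,0,0,0,0,0,0,0,0,0,0,0,0,0]}'
python3 -m inch '{"hand":[0,0,0,0,0,0,0,0,0,0],"delta_pos":[[0,0,0],[0,0,0],[0,0,0],[0,0,0],[0,0,0],[0,0,0],[0,0,0],[0,0,0],[0,0,0],[0,0,0]],"turn":[-0.14,-0.14,-0.14,-0.14,-0.14,-0.14,-0.14,-0.14,-0.14,-0.02]}'
python3 - <<'E'
from h import *
np.set_printoptions(precision=3,suppress=True)
s=env.state(); print(s['t'],s['joints'],s['eef_pos'],s['tcp_rot'],s['ft_force'],s['opening'])
print(totool(b2w([43.6,-35,16+69.6+15]),s), 1.541-s['tcp_rot'][2])
E
```

```text
t: 2.75
eef_pos: [514.0, -137.2, 292.3]
tcp_rot: [3.141, -0.0, 0.261]
ft_force: [-0.5, -0.7, 0.2]
opening: 0.006
t: 3.75
eef_pos: [512.8, -139.4, 292.3]
tcp_rot: [3.141, 0.0, 1.542]
ft_force: [-1.1, 0.1, 0.7]
opening: 0.003
3.75 [-0.39   0.358  1.787 -0.     0.996 -0.36 ] [ 512.768 -139.416  292.285] [3.141 0.    1.542] [-1.06   0.071  0.713] 0.0027285879468291925
[ 0.186 -0.064  5.787] -0.0005701854252799787
```

```bash
python3 - <<'E'
from h import *
np.set_printoptions(precision=1,suppress=True)
c=viewer.get_calibration('wrist'); p,d=viewer.read_camera('wrist'); np.save('pics/b_d.npy',d)
P=cloud(d,c); B=(P-[BP[0],BP[1],127])@Rb(BP[2])
for l in ([-27,-76,0],[-27,76,0],[61,-76,0],[61,76,0],[0,-57,16],[14,-57,16],[0,-13,16],[14,-13,16]):
    uv=project(b2w(l),c)[0]; print(l,uv); cv2.circle(p,tuple(int(round(x)) for x in uv),3,(0,255,255),1)
cv2.imwrite('pics/b_wrist.png',p)
m=(abs(B[...,2]-16)<5)&(abs(B[...,0]-7)<14)&(B[...,1]<10)&(B[...,1]>-70)
q=B[m]; print(len(q),np.percentile(q,[2,50,98],axis=0))
m=(abs(B[...,2]-16)<5)&(abs(B[...,0]-7)<14)&(B[...,1]>-10)&(B[...,1]<70)
q=B[m]; print(len(q),np.percentile(q,[2,50,98],axis=0))
E
```

```text
[-27, -76, 0] [267.3 234. ]
[-27, 76, 0] [444.  234.2]
[61, -76, 0] [262.3 341.1]
[61, 76, 0] [456.4 340.2]
[0, -57, 16] [287. 260.]
[14, -57, 16] [286.5 277.6]
[0, -13, 16] [343.2 260. ]
[14, -13, 16] [343.6 277.7]
883 [[  0.4 -52.3  13.4]
 [  6.9 -30.4  15.6]
 [ 14.  -10.9  17. ]]
1003 [[ 0.6 17.  13.1]
 [ 7.7 37.6 15.7]
 [14.  58.7 17.1]]
```

View pics/b_wrist.png

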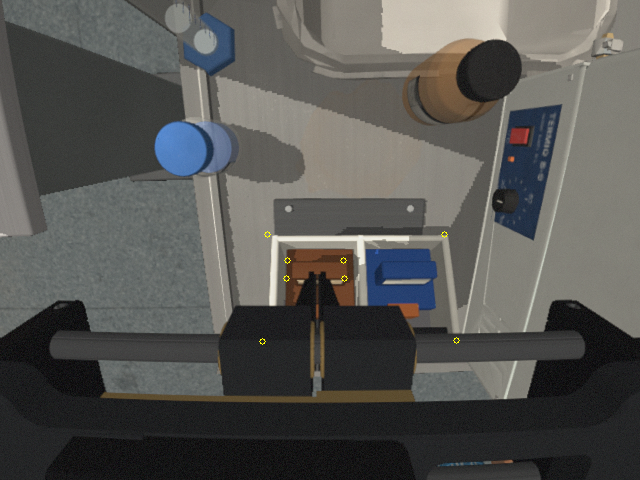

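The wrist view shows the block's left edge at (272–449, 237). My model drew it at (267–444, 234), so I'll shift the model about +3 mm in x and −1.5 mm in y.

```bash
sed -i 's/^BP=.*/BP=[549.4,-162.0,-.03]/' h.py; python3 - <<'E'
from h import *
np.set_printoptions(precision=3,suppress=True)
s=env.state()
print(s['t'],totool(b2w([43.6,-35,16+69.6+8]),s), w2b(s['eef_pos']), 'unit push',totool(b2w([0,0,-10]),dict(s,eef_pos=b2w([0,0,0]))))
E
```

```text
3.8 [-0.348  0.227  6.357] [ 77.199 -37.271 147.679] unit push [-0.574  0.001  0.819]
```

```bash
python3 -m inch '{"hand":[0,0,0,0,0,0],"delta_pos":[[-0.05,0.05,1.0],[-0.1,0.08,1.6],[-0.1,0.1,1.8],[-0.1,0,1.3],[0,0,0.66],[0,0,0]],"turn":[0,0,0,0,0,0]}'
python3 -m inch '{"hand":[0,0,0,0],"delta_pos":[[-0.17,0,0.25],[-0.17,0,0.25],[-0.12,0,0.16],[0,0,0]],"turn":[0,0,0,0]}'
python3 - <<'E'
from h import *
np.set_printoptions(precision=2,suppress=True)
s=env.state()
print(s['t'],s['ft_force'],w2b(s['eef_pos'])-[43.6,-35,85.6])
E
```

```text
t: 4.4
eef_pos: [514.7, -142.9, 227.6]
tcp_rot: [-3.14, -0.001, 1.537]
ft_force: [0.1, -0.4, 0.3]
opening: 0.004
t: 4.8
eef_pos: [515.0, -147.5, 222.6]
tcp_rot: [3.141, -0.0, 1.538]
ft_force: [-0.1, 3.6, 4.5]
opening: 0.002
4.8 [-0.08  3.59  4.49] [0.2  0.19 0.39]
```

```bash
python3 -m inch '{"hand":[0,0,0,0],"delta_pos":[[-0.12,0,0.16],[-0.12,0,0.16],[-0.06,0,0.08],[0,0,0]],"turn":[0,0,0,0]}'
python3 - <<'E'
from h import *
np.set_printoptions(precision=2,suppress=True)
s=env.state()
print(s['t'],s['ft_force'],w2b(s['eef_pos'])-[43.6,-35,85.6])
E
```

```text
t: 5.2
eef_pos: [515.0, -150.3, 218.7]
tcp_rot: [3.14, -0.0, 1.538]
ft_force: [0.7, 5.1, 7.1]
opening: 0.005
5.2 [0.66 5.06 7.05] [ 0.26  0.24 -4.34]
```

```bash
python3 -m inch '{"hand":[0,0,0],"delta_pos":[[-0.09,0,0.12],[-0.06,0,0.08],[0,0,0]],"turn":[0,0,0]}'
python3 - <<'E'
from h import *
np.set_printoptions(precision=2,suppress=True)
s=env.state()
print(s['t'],s['ft_force'],w2b(s['eef_pos'])-[43.6,-35,85.6])
p,d=viewer.read_camera('wrist');cv2.imwrite('pics/c.png',p)
p,d=viewer.read_camera('top');cv2.imwrite('pics/ct.png',cv2.resize(p[180:290,390:480],None,fx=6,fy=5))
E
```

```text
t: 5.5
eef_pos: [514.9, -151.5, 216.7]
tcp_rot: [3.14, -0.001, 1.538]
ft_force: [0.6, 7.0, 6.6]
opening: 0.008
5.5 [0.65 6.96 6.55] [ 0.12  0.17 -6.7 ]
```

View pics/c.png

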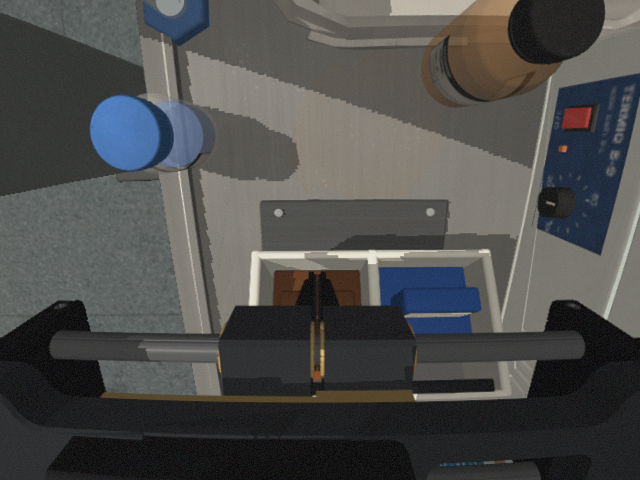

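View pics/ct.png

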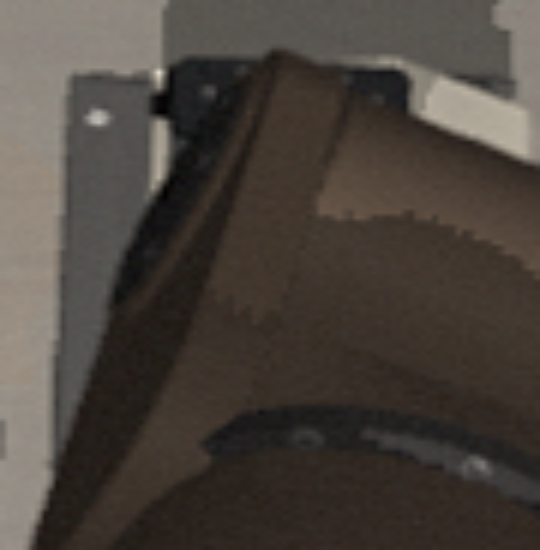

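```bash
python3 -m inch '{"hand":[0,0,0],"delta_pos":[[0.23,0,-0.33],[0.29,0,-0.41],[0.29,0,-0.41]],"turn":[0,0,0]}'
python3 - <<'E'
from h import *
np.set_printoptions(precision=2,suppress=True)
s=env.state()
print(s['t'],s['ft_force'],w2b(s['eef_pos'])-[43.6,-35,85.6])
E
```

```text
t: 5.9
eef_pos: [515.0, -143.8, 228.1]
tcp_rot: [3.141, 0.0, 1.539]
ft_force: [0.5, 3.2, 4.0]
opening: 0.003
5.9 [0.47 3.17 4.01] [0.32 0.1  7.11]
```

Force persists above the latched height, so the catch is off and the cartridge is following. I'll keep withdrawing.

```bash
python3 -m inch '{"hand":[0,0,0,0,0,0.4,0.65,0.65,0.65,0.65],"delta_pos":[[0.29,0,-0.41],[0.29,0,-0.41],[0.29,0,-0.41],[0.29,0,-0.41],[0.29,0,-0.41],[0.4,0,-0.57],[0.57,0,-0.82],[0.57,0,-0.82],[0.3,0,-0.41],[0,0,0]],"turn":[0,0,0,0,0,0,0,0,0,0]}'
python3 - <<'E'
from h import *
np.set_printoptions(precision=2,suppress=True)
s=env.state()
print(s['t'],s['ft_force'],w2b(s['eef_pos'])-[43.6,-35,85.6],s['opening'])
c=viewer.get_calibration('wrist');p,d=viewer.read_camera('wrist');cv2.imwrite('pics/d.png',p)
P=cloud(d,c); B=(P-[BP[0],BP[1],127])@Rb(BP[2])
m=(abs(B[...,2]-48)<6)&(abs(B[...,0]-7)<14)&(B[...,1]<10)&(B[...,1]>-80)
q=B[m]; print(len(q),np.percentile(q,[1,5,50,95,99],axis=0))
p,d=viewer.read_camera('side');cv2.imwrite('pics/ds.png',cv2.resize(p[130:280,230:400],None,fx=4.5,fy=4))
c=viewer.get_calibration('side');P=cloud(d,c); B=(P-[BP[0],BP[1],127])@Rb(BP[2])
m=(abs(B[...,2]-48)<6)&(abs(B[...,0]-7)<14)&(B[...,1]<10)&(B[...,1]>-80)
q=B[m]; print(len(q),np.percentile(q,[1,5,50,95,99],axis=0))
E
```

```text
t: 6.9
eef_pos: [516.1, -110.7, 275.0]
tcp_rot: [3.14, 0.0, 1.539]
ft_force: [-1.0, -0.6, -0.0]
opening: 0.368
6.9 [-0.95 -0.6  -0.04] [ 0.1   0.2  64.44] 0.36762050430147003
1387 [[ -2.29 -54.53  42.42]
 [ -1.61 -52.94  43.77]
 [  5.11 -34.54  48.4 ]
 [ 11.19 -15.79  49.66]
 [ 11.85 -13.96  50.23]]
122 [[ -6.73 -56.38  42.61]
 [ -6.42 -55.69  43.96]
 [ -0.99 -35.71  48.71]
 [  7.42 -17.11  51.94]
 [  8.78 -14.99  53.07]]
```

View pics/d.png

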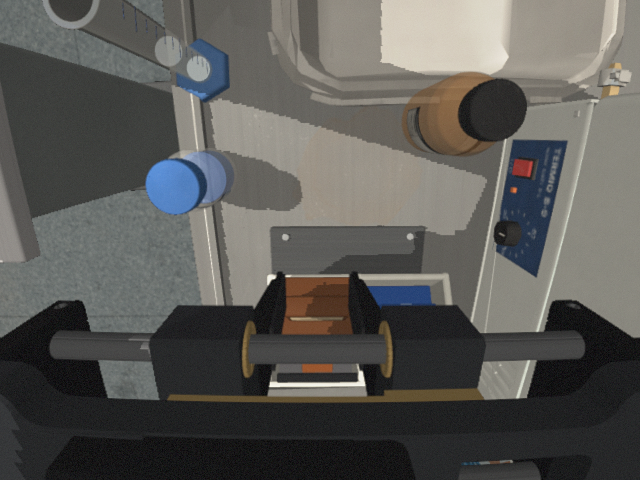

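View pics/ds.png

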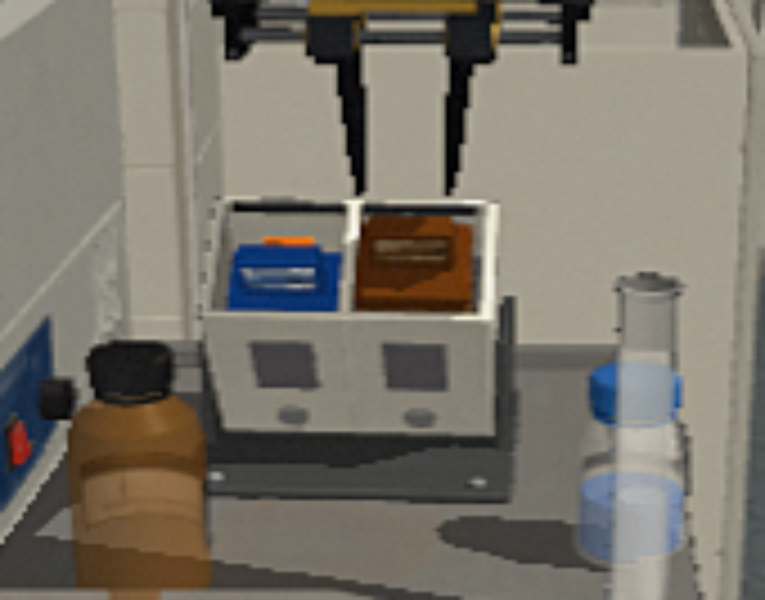

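```bash
python3 - <<'E'
from h import *
np.set_printoptions(precision=2,suppress=True)
s=env.state()
t=b2w([5.5,-34.7,39])+[0,0,59]; print(s['t'],t,totool(t,s),'out 1cm',totool(b2w([0,0,10]),dict(s,eef_pos=b2w([0,0,0]))))
E
```

```text
7.0 [ 515.25 -143.1   221.1 ] [-3.2   0.03  5.31] out 1cm [ 0.57 -0.   -0.82]
```

```bash
python3 -m inch '{"hand":[0.65,0.65,0.65,0.65,0.65,0.65,0.65],"delta_pos":[[-0.4,0,0.6],[-0.7,0,1.2],[-0.8,0,1.3],[-0.7,0.03,1.2],[-0.4,0,0.7],[-0.2,0,0.31],[0,0,0]],"turn":[0,0,0,0,0,0,0]}'
python3 - <<'E'
from h import *
np.set_printoptions(precision=2,suppress=True)
s=env.state()
t=b2w([5.5,-34.7,39])+[0,0,59]; print(s['t'],totool(t,s),s['ft_force'],s['opening'])
c=viewer.get_calibration('wrist');p,d=viewer.read_camera('wrist');cv2.imwrite('pics/e.png',p[200:420,200:440].repeat(3,0).repeat(3,1)[:600,:720])
E
```

```text
t: 7.7
eef_pos: [515.2, -143.4, 220.6]
tcp_rot: [-3.141, -0.0, 1.538]
ft_force: [-0.2, -0.9, -0.8]
opening: 0.646
7.7 [ 0.03  0.   -0.05] [-0.25 -0.85 -0.81] 0.6461613616323146
```

View pics/e.png

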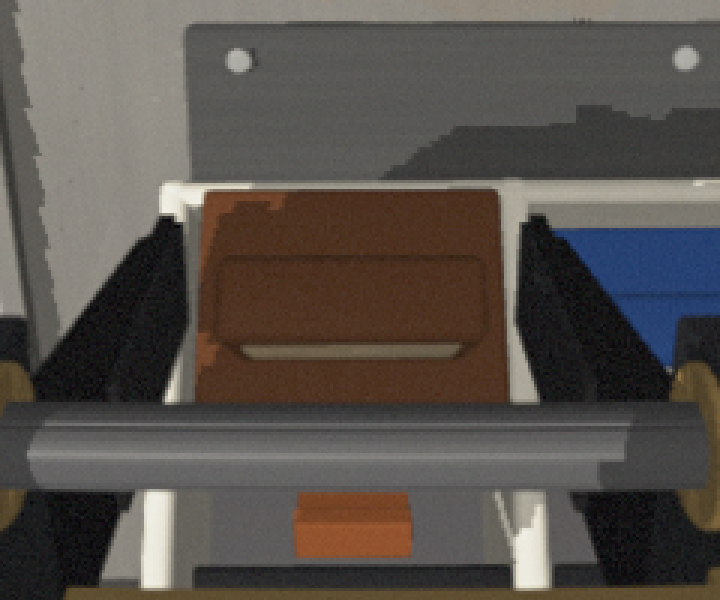

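Fingers straddle the brown rib evenly (rib at 215–487, fingers at 185 and 520 in the crop). Now I'll close and draw it out.

```bash
python3 -m inch '{"hand":[0,0,0,0,0],"delta_pos":[[0,0,0],[0,0,0],[0,0,0],[0,0,0],[0,0,0]],"turn":[0,0,0,0,0]}'
python3 -m inch '{"hand":[0,0,0,0,0,0],"delta_pos":[[0.11,0,-0.16],[0.29,0,-0.41],[0.4,0,-0.57],[0.4,0,-0.57],[0.29,0,-0.41],[0,0,0]],"turn":[0,0,0,0,0,0]}'
```

```text
t: 8.25
eef_pos: [515.4, -143.0, 221.4]
tcp_rot: [3.141, 0.0, 1.539]
ft_force: [0.1, 0.9, 2.7]
opening: 0.461
t: 8.85
eef_pos: [515.9, -127.7, 243.0]
tcp_rot: [3.141, 0.0, 1.539]
ft_force: [0.0, 0.4, -1.9]
opening: 0.459
```

```bash
python3 -m inch '{"hand":[0,0,0,0,0,0,0,0,0,0,0,0],"delta_pos":[[0.29,0,-0.41],[0.4,0,-0.57],[0.4,0,-0.57],[0.4,0,-0.57],[0.4,0,-0.57],[0.4,0,-0.57],[0.4,0,-0.57],[0.4,0,-0.57],[0.4,0,-0.57],[0.4,0,-0.57],[0.29,0,-0.41],[0,0,0]],"turn":[0,0,0,0,0,0,0,0,0,0,0,0]}'
python3 - <<'E'
from h import *
np.set_printoptions(precision=2,suppress=True)
s=env.state()
print(s['t'],s['ft_force'],s['moment'],s['opening'],w2b(s['eef_pos']-[0,0,59]))
p,d=viewer.read_camera('wrist');cv2.imwrite('pics/f.png',p)
p,d=viewer.read_camera('side');cv2.imwrite('pics/fs.png',cv2.resize(p[60:280,200:420],None,fx=3,fy=2.7)); np.save('pics/fs_d.npy',d)
E
```

```text
t: 10.05
eef_pos: [517.2, -86.1, 302.4]
tcp_rot: [3.141, 0.0, 1.539]
ft_force: [-0.3, -0.9, -2.2]
opening: 0.457
10.05 [-0.3  -0.89 -2.24] [ 0.02 -0.08 -0.01] 0.45721514426486104 [  5.41 -34.46 138.33]
```

View pics/f.png

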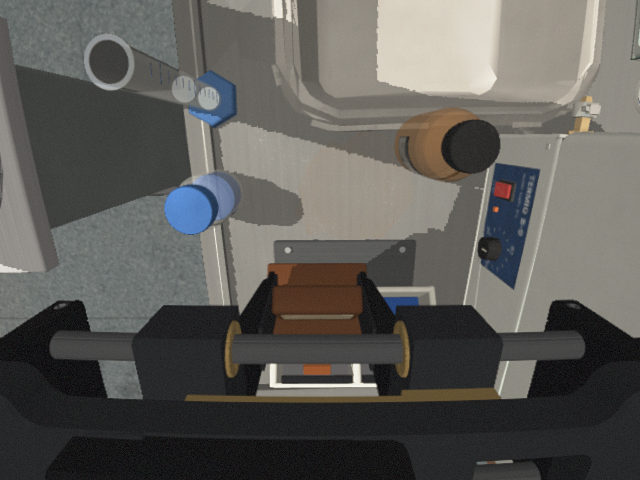

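View pics/fs.png

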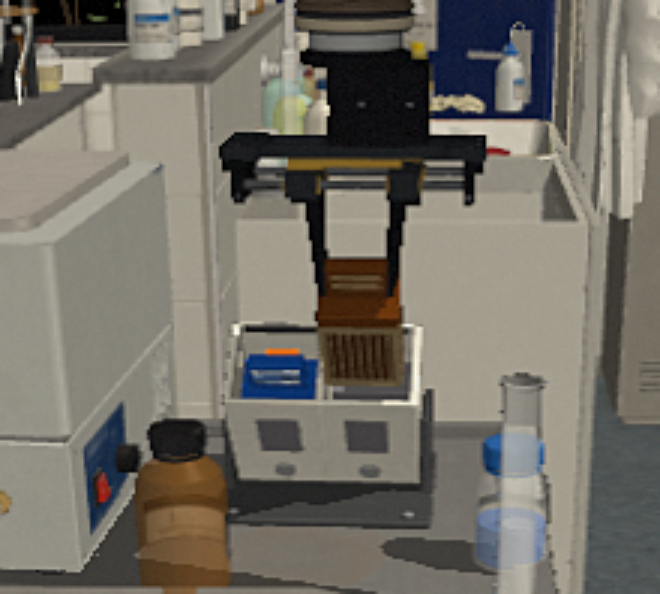

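Cartridge is clear of the mouth by about 19 mm and still tilted 35°. The tool only works vertically, so I'll turn the cartridge upright in the grip by pressing its foot sideways on the holder's fixed left edge.

```bash
python3 - <<'E'
from h import *
np.set_printoptions(precision=2,suppress=True)
s=env.state(); G=s['eef_pos']-[0,0,59]
E=b2w([-27.5,-35,0]); print(s['t'],'G',G,'E',E,'foot corner',G+[0,-78.9,-90])
t=E+[0,77,80]; t[0]=G[0]; print('start',t-G, 'tool',totool(t+[0,0,59],s)); t2=E+[0,13,80];t2[0]=G[0]; print('end',t2-t)
E
```

```text
10.15 G [517.07 -86.4  242.78] E [ 515.09 -138.43  111.23] foot corner [ 517.07 -165.3   152.78]
start [  0.    24.97 -51.55] tool [ 2.5  -0.08  5.15]
end [  0. -64.   0.]
```

```bash
python3 -m inch '{"hand":[0,0,0,0,0,0,0,0,0],"delta_pos":[[1.0,0,0],[1.8,0,0.3],[1.0,0,1.0],[0,0,1.4],[0,0,1.4],[0,0,1.05],[0,0,0],[-0.5,0,0],[-0.5,0,0]],"turn":[0,0,0,0,0,0,0,0,0]}'
python3 -m inch '{"hand":[0,0,0,0],"delta_pos":[[-0.5,0,0],[-0.5,0,0],[-0.3,0,0],[0,0,0]],"turn":[0,0,0,0]}'
python3 - <<'E'
from h import *
np.set_printoptions(precision=2,suppress=True)
s=env.state(); G=s['eef_pos']-[0,0,59]
E=b2w([-27.5,-35,0]); print(s['t'],'G-E',G-E,s['ft_force'],s['moment'])
p,d=viewer.read_camera('side');cv2.imwrite('pics/gs.png',cv2.resize(p[100:300,220:420],None,fx=3,fy=3)); 
E
```

```text
t: 11.05
eef_pos: [518.2, -58.9, 250.8]
tcp_rot: [3.141, 0.0, 1.539]
ft_force: [-0.5, 0.1, -1.7]
opening: 0.46
t: 11.45
eef_pos: [517.5, -71.8, 250.3]
tcp_rot: [-3.141, -0.0, 1.538]
ft_force: [-1.2, 1.5, -3.3]
opening: 0.464
11.45 G-E [ 2.36 66.65 80.08] [-1.17  1.49 -3.34] [ 0.35 -0.08 -0.03]
```

View pics/gs.png

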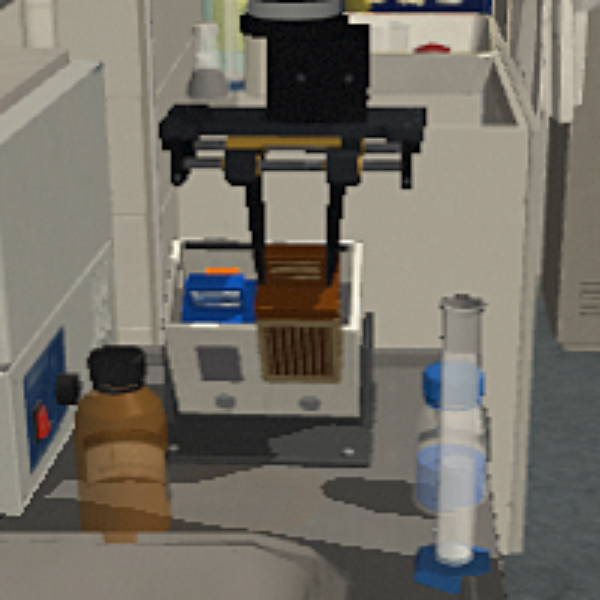

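```bash
python3 -m inch '{"hand":[0,0,0,0,0],"delta_pos":[[-0.3,0,0],[-0.4,0,0],[-0.4,0,0],[-0.4,0,0],[0,0,0]],"turn":[0,0,0,0,0]}'
python3 - <<'E'
from h import *
np.set_printoptions(precision=2,suppress=True)
s=env.state(); G=s['eef_pos']-[0,0,59]
E=b2w([-27.5,-35,0]); print(s['t'],'G-E',G-E,s['ft_force'],s['moment'])
p,d=viewer.read_camera('wrist');cv2.imwrite('pics/hw.png',p)
E
```

```text
t: 12.0
eef_pos: [517.1, -87.0, 250.3]
tcp_rot: [-3.142, 0.0, 1.538]
ft_force: [0.3, 0.4, -3.4]
opening: 0.459
12.0 G-E [ 1.98 51.47 80.04] [ 0.31  0.42 -3.4 ] [ 0.56 -0.14  0.05]
```

View pics/hw.png

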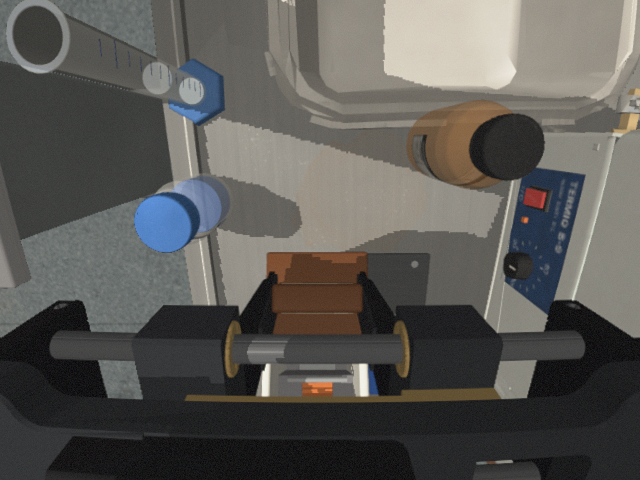

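```bash
python3 -m inch '{"hand":[0,0,0,0,0],"delta_pos":[[-0.3,0,0],[-0.4,0,0],[-0.4,0,0],[-0.4,0,0],[0,0,0]],"turn":[0,0,0,0,0]}'
python3 - <<'E'
from h import *
np.set_printoptions(precision=2,suppress=True)
s=env.state(); G=s['eef_pos']-[0,0,59]
E=b2w([-27.5,-35,0]); print(s['t'],'G-E',G-E,s['ft_force'],s['moment'])
c=viewer.get_calibration('wrist');p,d=viewer.read_camera('wrist');cv2.imwrite('pics/iw.png',p); P=cloud(d,c)
for v in range(240,335,6): print(v,np.nanmedian(P[v,290:350],axis=0)-G)
p,d=viewer.read_camera('side');cv2.imwrite('pics/is.png',cv2.resize(p[100:300,220:420],None,fx=3,fy=3)); 
E
```

```text
t: 12.55
eef_pos: [516.6, -102.0, 250.3]
tcp_rot: [3.141, 0.0, 1.538]
ft_force: [0.7, 2.7, -2.7]
opening: 0.461
12.55 G-E [ 1.5  36.43 80.1 ] [ 0.74  2.73 -2.66] [ 0.6  -0.21  0.04]
240 [   2.77  -23.48 -187.16]
246 [  2.96  20.71 -31.44]
252 [  2.85  17.26 -30.49]
258 [  2.74  14.03 -29.38]
264 [  2.63  10.81 -28.19]
270 [  2.23   7.54 -27.19]
276 [  2.42   4.27 -26.  ]
282 [ 2.5  14.32  4.63]
288 [ 2.42 12.38  7.09]
294 [2.32 9.68 8.03]
300 [2.24 7.12 9.11]
306 [2.15 4.25 9.7 ]
312 [  1.78 -15.23 -19.17]
318 [  1.67 -18.57 -18.09]
324 [  1.56 -21.75 -16.96]
330 [  1.46 -25.02 -15.96]
```

View pics/is.png

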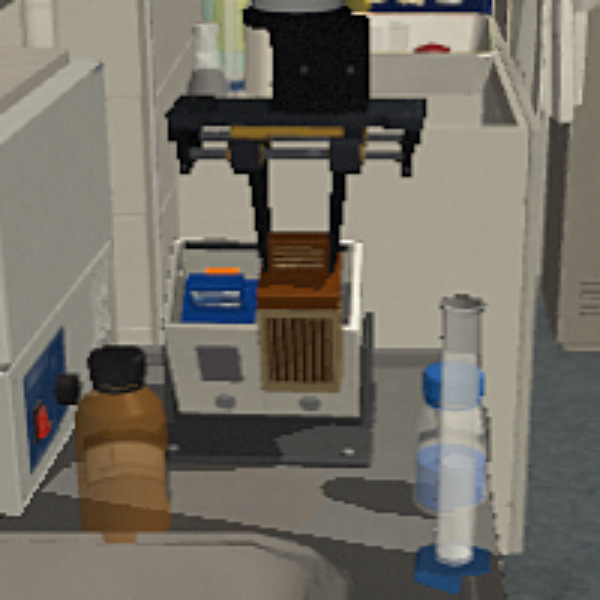

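View pics/iw.png

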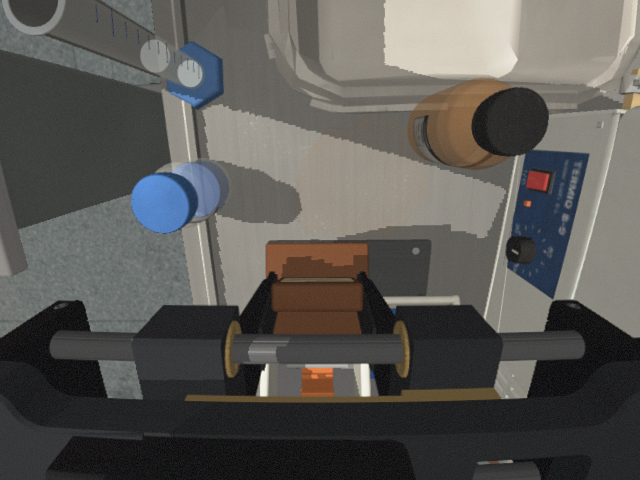

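Wrist depth puts the cap slope at 18°, down from 35°, so the cartridge is turning upright. I'll continue about 27 mm.

```bash
python3 -m inch '{"hand":[0,0,0,0,0,0,0,0],"delta_pos":[[-0.3,0,0],[-0.4,0,0],[-0.4,0,0],[-0.4,0,0],[-0.4,0,0],[-0.4,0,0],[-0.3,0,0],[0,0,0]],"turn":[0,0,0,0,0,0,0,0]}'
cat >> h.py <<'E'
def tilt(P,G):
    Q=(P-G).reshape(-1,3); m=(abs(Q[:,0])<24)&(Q[:,1]>10)&(Q[:,1]<40)&(Q[:,2]<-18)&(Q[:,2]>-36); q=Q[m]
    # drop front face: robust fit
    k=np.polyfit(q[:,1],q[:,2],1)
    for _ in range(4):
        r=q[:,2]-np.polyval(k,q[:,1]); q=q[abs(r)<max(1.2,1.5*np.median(abs(r)))]; k=np.polyfit(q[:,1],q[:,2],1)
    return np.degrees(np.arctan(-k[0])),len(q),np.percentile(q[:,1],[1,99]),k
E
python3 - <<'E'
from h import *
np.set_printoptions(precision=2,suppress=True)
s=env.state(); G=s['eef_pos']-[0,0,59]
E=b2w([-27.5,-35,0]); print(s['t'],'G-E',G-E,s['ft_force'],s['moment'])
c=viewer.get_calibration('wrist');p,d=viewer.read_camera('wrist');cv2.imwrite('pics/jw.png',p); P=cloud(d,c)
for v in range(230,335,6): print(v,np.nanmedian(P[v,290:350],axis=0)-G)
print(tilt(P,G))
E
```

```text
t: 13.45
eef_pos: [515.8, -127.9, 250.3]
tcp_rot: [3.142, 0.0, 1.538]
ft_force: [0.7, 3.1, -1.2]
opening: 0.46
13.45 G-E [ 0.67 10.57 80.09] [ 0.74  3.06 -1.17] [ 0.77 -0.13  0.07]
230 [  3.26  31.89 -25.53]
236 [  2.88  28.5  -25.41]
242 [  3.05  25.04 -25.08]
248 [  2.94  21.59 -24.73]
254 [  2.56  18.25 -24.43]
260 [  2.73  14.67 -24.13]
266 [  2.68  15.54 -12.84]
272 [ 2.62 16.39 -2.76]
278 [ 2.56 16.39  4.51]
284 [ 2.51 15.42  9.46]
290 [ 2.41 12.53  9.89]
296 [ 2.33  9.63 10.12]
302 [ 2.46  6.71 10.45]
308 [2.14 3.17 9.56]
314 [  1.72 -17.93 -21.69]
320 [   0.52  -84.03 -126.33]
326 [   0.36  -88.43 -123.37]
332 [   0.21  -93.06 -119.99]
(np.float64(7.282036707982771), 2394, array([13.97, 34.18]), array([ -0.13, -21.92]))
```

View pics/jw.png

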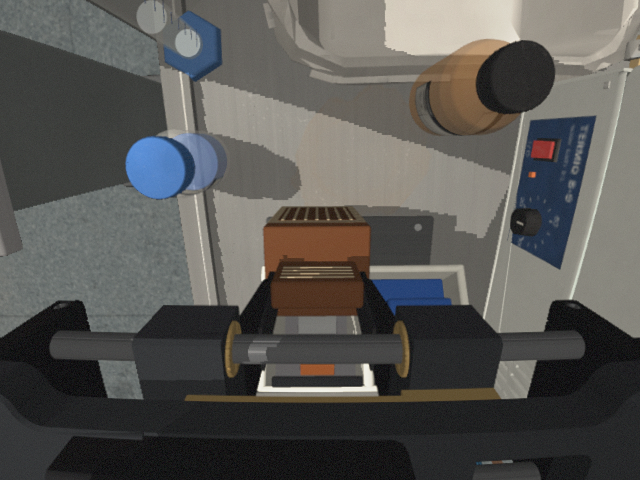

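```bash
python3 -m inch '{"hand":[0,0,0,0],"delta_pos":[[-0.3,0,0],[-0.3,0,0],[-0.2,0,0],[0,0,0]],"turn":[0,0,0,0]}'
python3 - <<'E'
from h import *
np.set_printoptions(precision=2,suppress=True)
s=env.state(); G=s['eef_pos']-[0,0,59]
E=b2w([-27.5,-35,0]); print(s['t'],'G-E',G-E,s['ft_force'],s['moment'])
c=viewer.get_calibration('wrist');p,d=viewer.read_camera('wrist');cv2.imwrite('pics/kw.png',p); P=cloud(d,c)
q=np.array([np.nanmedian(P[v,290:350],axis=0)-G for v in range(226,300,4)]); print(q[:,1:])
E
```

```text
t: 13.9
eef_pos: [515.5, -135.7, 250.3]
tcp_rot: [3.142, 0.0, 1.539]
ft_force: [-0.2, 4.8, 1.3]
opening: 0.458
13.9 G-E [ 0.41  2.75 80.12] [-0.24  4.81  1.27] [ 1.02 -0.14 -0.04]
[[ 34.74 -23.15]
 [ 32.53 -23.17]
 [ 30.21 -23.16]
 [ 28.09 -23.03]
 [ 25.71 -23.26]
 [ 23.43 -23.18]
 [ 21.15 -22.91]
 [ 18.71 -23.27]
 [ 17.38 -20.25]
 [ 17.39 -14.29]
 [ 17.33  -8.55]
 [ 17.68  -2.34]
 [ 17.7    2.91]
 [ 17.34   6.55]
 [ 16.75  10.1 ]
 [ 15.1   10.7 ]
 [ 13.11  10.94]
 [ 10.99  10.77]
 [  8.9   10.84]]
```

Tilt is now about 0° (cap flat at −23 mm below the grasp point), though the rib sits about 9 mm off the pad centre. Next I'll back off the block and check that the hold is stable.

```bash
python3 -m inch '{"hand":[0,0,0,0,0,0],"delta_pos":[[0.4,0,0],[1.0,0,0],[1.5,0,0],[1.5,0,-0.5],[1.0,0,-0.5],[0,0,0]],"turn":[0,0,0,0,0,0]}'
python3 - <<'E'
from h import *
np.set_printoptions(precision=2,suppress=True)
s=env.state(); G=s['eef_pos']-[0,0,59]
print(s['t'],G,s['ft_force'],s['moment'])
c=viewer.get_calibration('wrist');p,d=viewer.read_camera('wrist');cv2.imwrite('pics/lw.png',p); P=cloud(d,c)
q=np.array([np.nanmedian(P[v,290:350],axis=0)-G for v in range(222,300,5)]); print(q[:,1:])
p,d=viewer.read_camera('side');cv2.imwrite('pics/ls.png',cv2.resize(p[100:300,220:420],None,fx=3,fy=3)); 
print(totool(np.array([419,206,s['eef_pos'][2]]),s))
E
```

```text
t: 14.55
eef_pos: [517.5, -79.9, 261.3]
tcp_rot: [3.14, 0.0, 1.541]
ft_force: [0.5, 0.3, -1.1]
opening: 0.458
14.55 [517.51 -79.86 202.31] [ 0.53  0.33 -1.07] [-0.05 -0.13 -0.  ]
[[ 36.79 -24.02]
 [ 34.14 -23.54]
 [ 31.32 -23.51]
 [ 28.5  -23.46]
 [ 25.67 -23.24]
 [ 22.76 -23.31]
 [ 19.8  -23.61]
 [ 17.14 -22.49]
 [ 17.23 -14.64]
 [ 17.87  -5.79]
 [ 17.39  -0.38]
 [ 17.36   5.6 ]
 [ 16.74   9.93]
 [ 14.48  10.69]
 [ 12.03  10.77]
 [  9.33  10.53]]
[ 28.28 -10.7   -0.03]
```

View pics/ls.png

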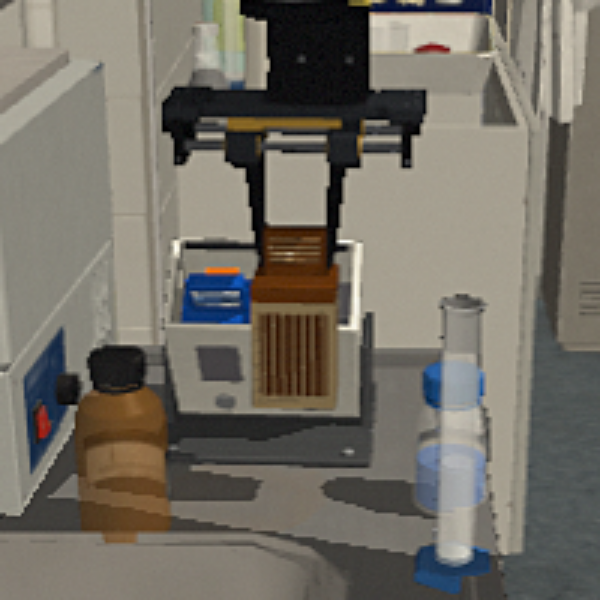

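View pics/lw.png

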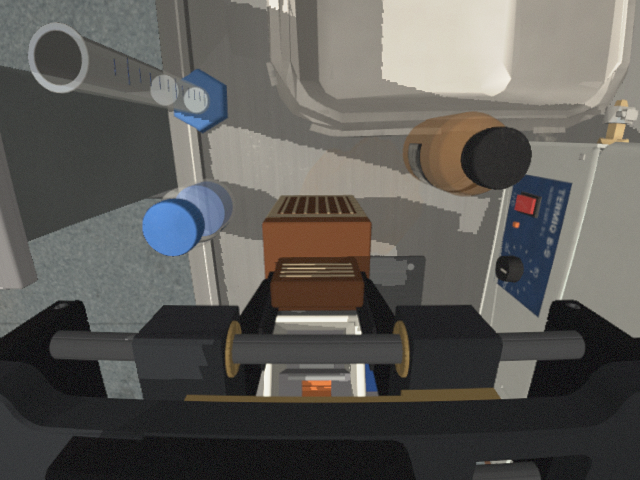

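The cartridge hangs upright and stable in the grip. The side view shows its body at about (295,355), clear of the holder. Next I'll carry it along the sink front, then over the tray.

```bash
python3 -m inch '{"hand":[0,0,0,0,0,0,0,0,0,0,0,0,0,0,0,0],"delta_pos":[[0.3,0,-0.7],[1.0,0,-1.0],[1.8,0,-1.0],[2.4,0,-0.7],[2.7,0,0],[2.7,0,0],[2.7,0,0],[2.7,0,0],[2.7,0,0],[2.6,-0.6,0],[2.4,-1.4,0],[2.0,-2.1,0],[1.4,-2.4,0],[0.7,-2.2,0],[0.2,-1.4,0],[0,-0.6,0]],"turn":[0,0,0,0,0,0,0,0,0,0,0,0,0,0,0,0]}'
python3 - <<'E'
from h import *
np.set_printoptions(precision=2,suppress=True)
s=env.state(); G=s['eef_pos']-[0,0,59]
print(s['t'],G,s['ft_force'],s['moment'])
c=viewer.get_calibration('wrist');p,d=viewer.read_camera('wrist');cv2.imwrite('pics/mw.png',p); P=cloud(d,c)
q=np.array([np.nanmedian(P[v,290:350],axis=0)-G for v in range(222,300,5)]); print(q[:,1:])
p,d=viewer.read_camera('side');cv2.imwrite('pics/ms.png',p)
p,d=viewer.read_camera('top');cv2.imwrite('pics/mt.png',p)
E
```

```text
t: 16.25
eef_pos: [418.4, 205.1, 294.9]
tcp_rot: [3.141, -0.0, 1.54]
ft_force: [0.4, 0.3, -1.3]
opening: 0.46
16.25 [418.39 205.12 235.94] [ 0.45  0.28 -1.25] [ 0.   -0.16  0.02]
[[ 36.9  -23.87]
 [ 34.16 -23.54]
 [ 31.38 -23.44]
 [ 28.55 -23.39]
 [ 25.68 -23.44]
 [ 22.76 -23.39]
 [ 19.96 -23.11]
 [ 17.21 -22.61]
 [ 17.23 -14.64]
 [ 17.94  -5.82]
 [ 17.45  -0.41]
 [ 17.23   5.4 ]
 [ 16.74   9.88]
 [ 14.47  10.49]
 [ 11.93  10.8 ]
 [  9.52  10.76]]
```

View pics/mw.png

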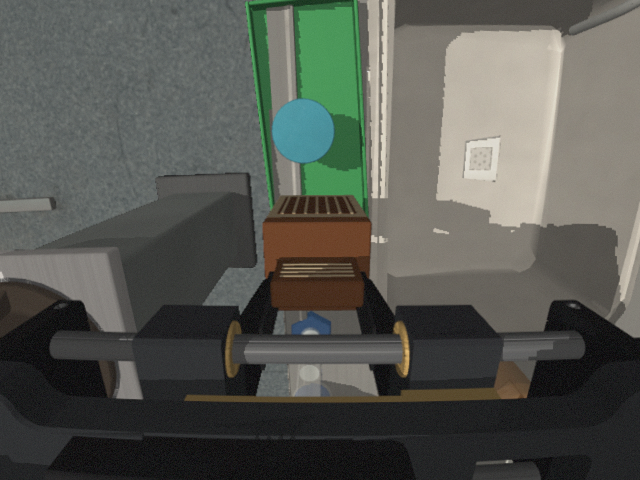

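View pics/ms.png

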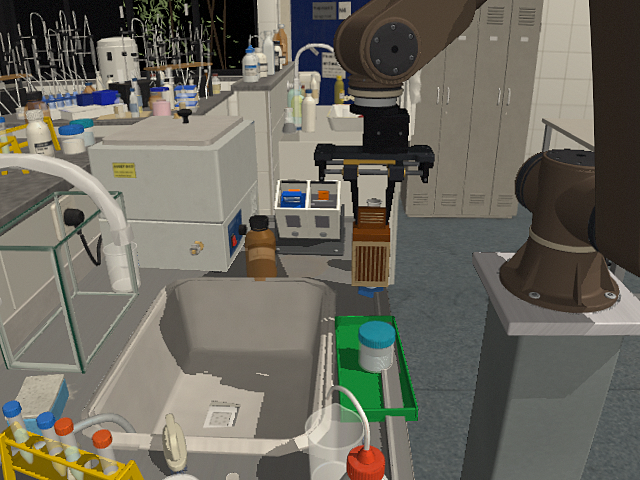

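View pics/mt.png

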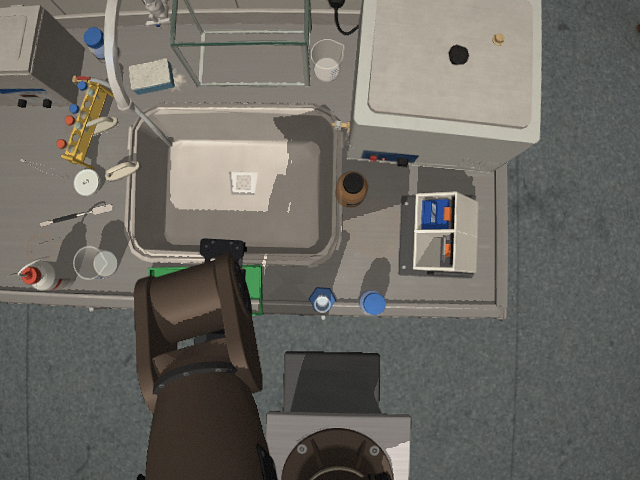

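```bash
python3 - <<'E'
from h import *
np.set_printoptions(precision=1,suppress=True)
c=viewer.get_calibration('wrist');p,d=viewer.read_camera('wrist'); P=cloud(d,c)
for v in (50,180):
  for u in range(250,372,5): print(v,u,np.nanmedian(P[v-3:v+4,u-1:u+2].reshape(-1,3),axis=0),p[v,u])
c=viewer.get_calibration('top'); Q=cloud(np.load('pics/a_top_d.npy'),c)
for v in range(262,320,3): print(v,np.nanmedian(Q[v,225:245],axis=0),np.nanmedian(Q[v,165:180],axis=0))
E
```

```text
50 250 [359.4 373.7  21.8] [ 90 153  75]
50 255 [361.6 377.8   4.8] [52 89 43]
50 260 [366.8 377.6   3.6] [ 63 101  53]
50 265 [372.  377.5   4. ] [ 62 101  52]
50 270 [377.9 376.1   9.1] [123 129 132]
50 275 [383.1 375.9   8.8] [121 128 132]
50 280 [388.2 375.6   9.2] [119 128 130]
50 285 [393.5 375.2   9.8] [148 157 163]
50 290 [398.7 374.8  10.6] [126 133 137]
50 295 [403.5 376.6   3.5] [60 99 47]
50 300 [408.7 376.2   3.7] [ 92 154  78]
50 305 [413.9 375.7   3.6] [ 93 154  79]
50 310 [419.2 375.8   3.5] [ 88 150  74]
50 315 [424.4 375.7   3.6] [ 88 149  75]
50 320 [429.6 375.5   3.3] [ 90 152  75]
50 325 [434.8 375.1   3.5] [ 91 153  77]
50 330 [440.1 375.    3.6] [ 93 154  77]
50 335 [445.3 375.    3.2] [ 92 153  79]
50 340 [450.6 374.9   3.6] [ 89 152  76]
50 345 [455.8 374.6   3.7] [ 90 151  75]
50 350 [461.1 374.6   3.4] [ 93 154  77]
50 355 [464.3 371.2  20.6] [ 73 126  61]
50 360 [472.1 375.2  -0.8] [85 90 91]
50 365 [477.2 374.5   0.8] [81 84 87]
50 370 [481.3 372.7   8.4] [162 175 183]
180 250 [ 170.4  144.8 -851.4] [82 83 80]
180 255 [ 180.6  139.8 -899.8] [103 105 100]

[... 1151 characters left out ...]
35.1   5.6] [449.4 375.5   5.3]
277 [446.8 235.1   4.1] [442.7 376.4   4.9]
280 [440.2 235.8   5.1] [436.  376.1   5.4]
283 [433.7 234.4   6.3] [429.4 376.3   6.3]
286 [427.  235.1   5.1] [422.8 374.7   5.8]
289 [420.5 234.7   5.8] [416.2 374.    6.2]
292 [413.9 234.9   5.3] [409.5 374.2   5.5]
295 [407.3 234.1   4.6] [402.9 374.2   5.8]
298 [400.8 232.    4.9] [396.6 371.6  12.3]
301 [394.6 232.2  12. ] [389.9 372.4  10.7]
304 [387.8 232.8   9.6] [383.4 371.4  10. ]
307 [381.3 232.4   9.8] [376.7 370.9  10.4]
310 [374.9 231.6  10.6] [369.8 373.9   4.9]
313 [368.2 231.9   7.6] [363.  372.5   4.1]
316 [ 288.4  383.8 -896.7] [358.  367.3  22.6]
319 [ 276.5  383.7 -896.5] [ 267.6  636.1 -900.1]
```

Besides the tray and jar, the depth shows the counter's front lip, about 10 mm high at x 372–400, showing inside the tray. The flat floor is therefore x≈402–466. A quarter turn puts the 40 mm side across that strip, clear of the lip.

```bash
python3 -m inch '{"hand":[0,0,0,0,0,0,0,0,0,0,0,0,0],"delta_pos":[[0,0,0],[0,0,0],[0,0,0],[0,0,0],[0,0,0],[0,0,0],[0,0,0],[0,0,0],[0,0,0],[0,0,0],[0,0,0],[0,0,0],[0,0,0]],"turn":[0.06,0.12,0.13,0.13,0.13,0.13,0.13,0.13,0.13,0.13,0.13,0.12,0.03]}'
python3 - <<'E'
from h import *
np.set_printoptions(precision=2,suppress=True)
s=env.state(); G=s['eef_pos']-[0,0,59]
print(s['t'],G,s['tcp_rot'],s['joints'],s['ft_force'])
c=viewer.get_calibration('wrist');p,d=viewer.read_camera('wrist');cv2.imwrite('pics/nw.png',p); P=cloud(d,c)
q=np.array([np.nanmedian(P[v,290:350],axis=0)-G for v in range(190,300,5)]); print(q)
p,d=viewer.read_camera('side');cv2.imwrite('pics/ns.png',cv2.resize(p[130:420,280:440],None,fx=3,fy=2))
E
```

```text
t: 17.75
eef_pos: [420.2, 204.5, 294.2]
tcp_rot: [3.141, 0.0, 0.033]
ft_force: [0.1, -0.6, -1.4]
opening: 0.458
17.75 [420.24 204.46 235.17] [3.14 0.   0.03] [ 0.31  0.27  1.93 -0.    0.95  1.85] [ 0.11 -0.57 -1.39]
[[  25.63   -3.84 -231.62]
 [  39.15   -2.3  -113.37]
 [  39.61   -2.41  -88.37]
 [  39.61   -1.89  -69.16]
 [  39.72   -1.74  -52.46]
 [  39.33   -1.32  -39.73]
 [  39.36   -1.51  -27.12]
 [  37.44   -1.55  -23.58]
 [  34.66   -0.83  -23.33]
 [  31.79   -1.75  -23.4 ]
 [  29.02   -1.86  -23.24]
 [  26.14   -1.94  -23.34]
 [  23.17   -2.34  -23.59]
 [  20.24   -2.15  -23.22]
 [  19.43   -2.14  -17.68]
 [  19.4    -2.08  -10.27]
 [  20.08   -1.98   -1.97]
 [  19.99   -1.92    4.35]
 [  19.35   -1.9     8.72]
 [  17.71   -1.94   10.62]
 [  15.11   -2.04   10.55]
 [  12.57   -2.14   10.65]]
```

View pics/nw.png

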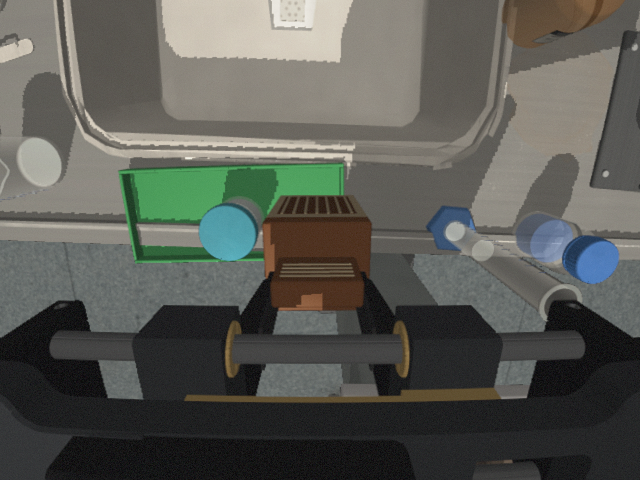

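View pics/ns.png

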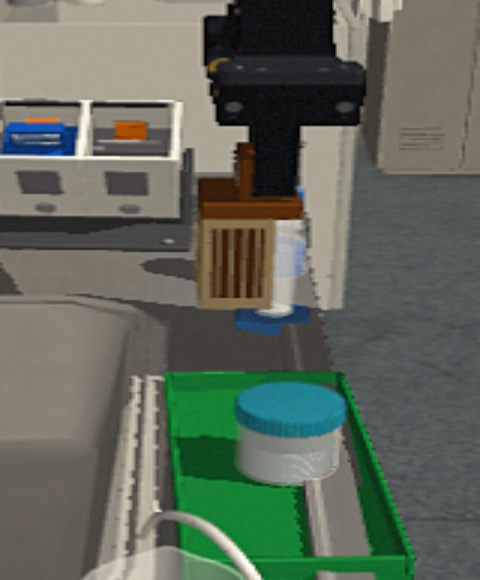

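```bash
python3 - <<'E'
from h import *
np.set_printoptions(precision=1,suppress=True)
c=viewer.get_calibration('wrist');p,d=viewer.read_camera('wrist'); P=cloud(d,c); s=env.state(); G=s['eef_pos']-[0,0,59]; print(s['t'],G)
hsv=cv2.cvtColor(p,cv2.COLOR_BGR2HSV)
t=(hsv[...,0]>85)&(hsv[...,0]<105)&(hsv[...,1]>80)
m=t&(P[...,2]>60)&(P[...,2]<80)&(P[...,1]>240)&(P[...,1]<350); q=P[m]; print('jar',len(q),q.min(0),q.max(0),(q.min(0)+q.max(0))/2)
for v in (175,185,195): 
    for u in (300,320,330,335,338,341,344,347,350): print(v,u,P[v,u])
for u in (330,):
    for v in range(160,196,3): print(u,v,P[v,u],p[v,u])
b=P[...,2]; m=(abs(P[...,0]-G[0]-39.5)<2)&(b>130)&(b<200)&(abs(P[...,1]-G[1])<45); q=P[m]; print('body front y',np.percentile(q,[1,99],axis=0))
print(totool(np.array([417,220,s['eef_pos'][2]]),s))
E
```

```text
17.9 [420.  204.6 235.2]
jar 2607 [381.2 263.8  60.1] [438.8 321.   71.2] [410.  292.4  65.7]
175 300 [462.1 223.6   3.5]
175 320 [462.9 200.9   3.3]
175 330 [463.5 189.5   4.5]
175 335 [463.5 183.8   2.9]
175 338 [463.7 180.3   3.1]
175 341 [465.6 178.3  21.1]
175 344 [463.7 173.3   0.7]
175 347 [463.7 169.7  -0.9]
175 350 [463.8 166.3  -0.6]
185 300 [450.6 223.4   2.3]
185 320 [451.6 200.4   3.9]
185 330 [452.  189.    3.9]
185 335 [452.1 183.2   2.9]
185 338 [452.4 179.8   4.2]
185 341 [454.8 177.7  20.9]
185 344 [452.4 172.7   1.6]
185 347 [452.2 169.   -1. ]
185 350 [452.3 165.5  -0.6]
195 300 [458.7 217.9 122. ]
195 320 [459.3 202.  121.7]
195 330 [459.4 193.9 120.8]
195 335 [459.9 190.  122.7]
195 338 [459.9 187.6 122. ]
195 341 [459.9 185.2 121.9]
195 344 [459.9 182.7 121.2]
195 347 [460.2 180.4 122.3]
195 350 [460.2 177.9 121.6]
330 160 [480.4 190.5   8.2] [85 92 96]
330 163 [478.  190.9  20.7] [ 72 103  70]
330 166 [474.8 190.7  21.1] [ 98 164  81]
330 169 [470.2 189.8   4.1] [ 94 159  78]
330 172 [466.8 189.7   4. ] [ 96 161  79]
330 175 [463.5 189.5   4.5] [ 93 160  79]
330 178 [460.1 189.4   4.5] [ 91 160  79]
330 181 [456.8 189.2   5.1] [ 94 161  78]
330 184 [453.2 189.    3.9] [ 92 158  76]
330 187 [449.7 188.8   3.2] [ 92 157  77]
330 190 [446.3 188.7   4. ] [ 93 158  77]
330 193 [443.  188.6   4.7] [ 96 162  80]
body front y [[457.9 176.3 131.3]
 [460.8 233.8 199.2]]
[-0.2 -1.6 -0. ]
```

```bash
python3 -m inch '{"hand":[0,0,0,0,0,0,0,0,0,0,0],"delta_pos":[[-0.1,-0.6,0],[-0.1,-0.8,0.4],[0,-0.2,1.0],[0,0,1.4],[0,0,1.6],[0,0,1.6],[0,0,1.6],[0,0,1.3],[0,0,0.8],[0,0,0.5],[0,0,0]],"turn":[0,0,0,0,0,0,0,0,0,0,0]}'
python3 - <<'E'
from h import *
np.set_printoptions(precision=2,suppress=True)
s=env.state(); G=s['eef_pos']-[0,0,59]
print(s['t'],G,s['ft_force'],s['moment'])
p,d=viewer.read_camera('wrist');cv2.imwrite('pics/ow.png',p)
p,d=viewer.read_camera('side');cv2.imwrite('pics/os.png',cv2.resize(p[230:430,290:440],None,fx=4,fy=3))
E
```

```text
t: 19.0
eef_pos: [416.6, 220.8, 191.8]
tcp_rot: [3.141, 0.001, 0.039]
ft_force: [0.1, -0.6, -2.0]
opening: 0.462
19.0 [416.59 220.82 132.75] [ 0.1  -0.65 -2.01] [0.   0.01 0.03]
```

View pics/ow.png

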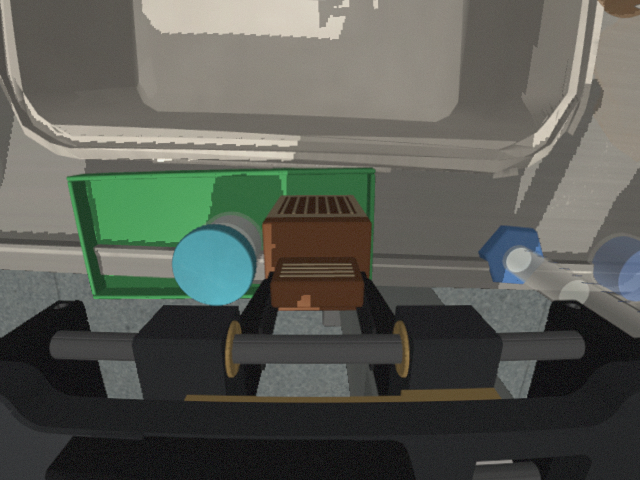

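View pics/os.png

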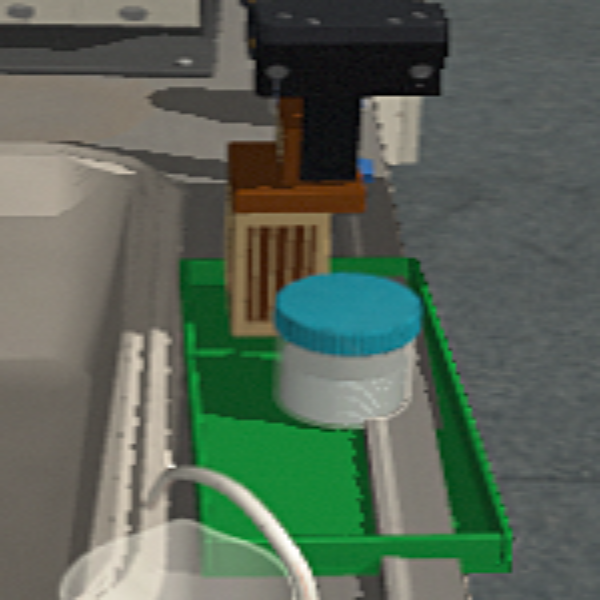

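The cartridge is between jar and right end wall, upright, foot about 12 mm above the floor. I'll lower it slowly.

```bash
python3 -m inch '{"hand":[0,0,0,0,0,0],"delta_pos":[[0,0,0.3],[0,0,0.3],[0,0,0.2],[0,0,0.1],[0,0,0.1],[0,0,0]],"turn":[0,0,0,0,0,0]}'
python3 -m inch '{"hand":[0,0],"delta_pos":[[0,0,0.1],[0,0,0]],"turn":[0,0]}'
```

```text
t: 19.7
eef_pos: [416.7, 220.7, 182.2]
tcp_rot: [3.141, 0.0, 0.039]
ft_force: [0.3, -0.1, -0.9]
opening: 0.459
t: 19.9
eef_pos: [416.7, 220.7, 181.2]
tcp_rot: [3.141, 0.0, 0.039]
ft_force: [-0.1, -0.4, -1.0]
opening: 0.461
```

```bash
python3 -m inch '{"hand":[0,0],"delta_pos":[[0,0,0.1],[0,0,0]],"turn":[0,0]}'
python3 -m inch '{"hand":[0,0],"delta_pos":[[0,0,0.1],[0,0,0]],"turn":[0,0]}'
python3 -m inch '{"hand":[0,0],"delta_pos":[[0,0,0.1],[0,0,0]],"turn":[0,0]}'
```

```text
t: 20.1
eef_pos: [416.7, 220.7, 180.2]
tcp_rot: [3.141, 0.0, 0.039]
ft_force: [-0.6, 0.9, -1.0]
opening: 0.458
t: 20.3
eef_pos: [416.8, 220.8, 180.1]
tcp_rot: [-3.141, -0.001, 0.039]
ft_force: [-2.9, -1.0, 12.6]
opening: 0.46
t: 20.5
eef_pos: [416.8, 220.9, 180.0]
tcp_rot: [-3.141, -0.002, 0.039]
ft_force: [-7.2, -0.7, 26.7]
opening: 0.459
```

```bash
python3 -m inch '{"hand":[0,0],"delta_pos":[[0,0,-0.2],[0,0,0]],"turn":[0,0]}'
python3 - <<'E'
from h import *
np.set_printoptions(precision=2,suppress=True)
s=env.state(); G=s['eef_pos']-[0,0,59]
print(s['t'],G,s['ft_force'],s['moment'])
c=viewer.get_calibration('wrist');p,d=viewer.read_camera('wrist');cv2.imwrite('pics/pw.png',p);P=cloud(d,c)
q=np.array([np.nanmedian(P[v,290:350],axis=0)-G for v in range(195,300,5)]); print(q[:,[0,2]])
E
```

```text
t: 20.7
eef_pos: [416.8, 220.8, 180.6]
tcp_rot: [-3.141, -0.001, 0.039]
ft_force: [-0.2, 0.2, -1.2]
opening: 0.461
20.7 [416.8  220.77 121.56] [-0.19  0.21 -1.2 ] [ 0.01  0.05 -0.03]
[[  39.11 -114.04]
 [  39.58  -88.64]
 [  39.63  -69.39]
 [  39.64  -52.77]
 [  39.29  -39.98]
 [  39.3   -27.32]
 [  37.44  -23.44]
 [  34.75  -23.38]
 [  31.83  -23.32]
 [  28.98  -23.44]
 [  26.17  -23.34]
 [  23.17  -23.32]
 [  20.3   -23.42]
 [  19.34  -17.94]
 [  19.32  -10.4 ]
 [  19.46   -2.95]
 [  20.01    4.45]
 [  19.37    8.95]
 [  17.54   10.49]
 [  15.19   10.65]
 [  12.58   10.61]]
```

```bash
python3 -m inch '{"hand":[0,0],"delta_pos":[[0,0,0.05],[0,0,0]],"turn":[0,0]}'
python3 -m inch '{"hand":[0.5,0.55,0.6,0.65,0.65],"delta_pos":[[0,0,0],[0,0,0],[0,0,0],[0,0,0],[0,0,0]],"turn":[0,0,0,0,0]}'
python3 - <<'E'
from h import *
np.set_printoptions(precision=2,suppress=True)
s=env.state(); G=s['eef_pos']-[0,0,59]
print(s['t'],G,s['ft_force'],s['opening'])
c=viewer.get_calibration('wrist');p,d=viewer.read_camera('wrist');cv2.imwrite('pics/qw.png',p);P=cloud(d,c)
q=np.array([np.nanmedian(P[v,290:350],axis=0)-G for v in range(195,300,8)]); print(q[:,[0,2]])
E
```

```text
t: 20.95
eef_pos: [416.7, 220.8, 180.1]
tcp_rot: [3.142, -0.0, 0.039]
ft_force: [-2.1, -0.2, 9.8]
opening: 0.458
t: 21.45
eef_pos: [416.7, 220.7, 179.7]
tcp_rot: [3.141, 0.0, 0.039]
ft_force: [-0.2, -1.4, 0.5]
opening: 0.645
21.45 [416.74 220.73 120.68] [-0.2  -1.4   0.49] 0.645369755660464
[[  38.95 -113.75]
 [  39.35  -77.5 ]
 [  39.31  -50.82]
 [  38.98  -30.91]
 [  36.4   -23.02]
 [  32.01  -22.99]
 [  27.37  -22.95]
 [  22.84  -22.73]
 [  19.    -20.31]
 [  18.99   -8.48]
 [  18.93    2.22]
 [  18.55   10.38]
 [  14.85   11.15]
 [  10.57   11.01]]
```

View pics/qw.png

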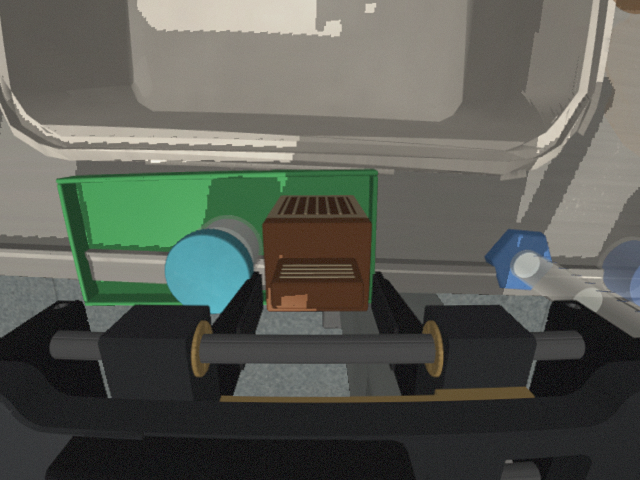

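Released, and the cartridge stays upright. I'll rise straight up, retreat, and check.

```bash
python3 -m inch '{"hand":[0.65,0.65,0.65,0.65,0.65,0.65,0.65,0.65,0.65,0.65,0.65],"delta_pos":[[0,0,-0.3],[0,0,-0.7],[0,0,-1.2],[0,0,-1.8],[0,0,-2.5],[0,0,-2.5],[0,0,-2.0],[-1.0,0,-1.0],[-1.5,0,0],[-1.0,0,0],[0,0,0]],"turn":[0,0,0,0,0,0,0,0,0,0,0]}'
python3 - <<'E'
from h import *
np.set_printoptions(precision=2,suppress=True)
s=env.state(); print(s['t'],s['eef_pos'],s['ft_force'])
for n in ('wrist','side','top'):
    p,d=viewer.read_camera(n);cv2.imwrite(f'pics/r_{n}.png',p)
    c=viewer.get_calibration(n);P=cloud(d,c)
    if n=='wrist':
        m=(P[...,2]>80)&(P[...,2]<150)&(P[...,0]>380)&(P[...,0]<480)&(P[...,1]>170)&(P[...,1]<270);q=P[m];print('cart',np.percentile(q,[1,50,99],axis=0))
        k=q[abs(q[:,2]-98)<4]; A=np.c_[k[:,:2],np.ones(len(k))]; print('cap plane slopes',np.linalg.lstsq(A,k[:,2],rcond=None)[0])
E
```

```text
t: 22.6
eef_pos: [379.9, 219.2, 299.1]
tcp_rot: [3.141, 0.002, 0.04]
ft_force: [0.1, -0.6, -0.1]
opening: 0.653
22.6 [379.86 219.22 299.15] [ 0.14 -0.62 -0.14]
cart [[403.12 190.89  96.02]
 [433.76 220.32  98.17]
 [456.29 249.4  133.01]]
cap plane slopes [-0.   -0.   98.46]
```

View pics/r_side.png

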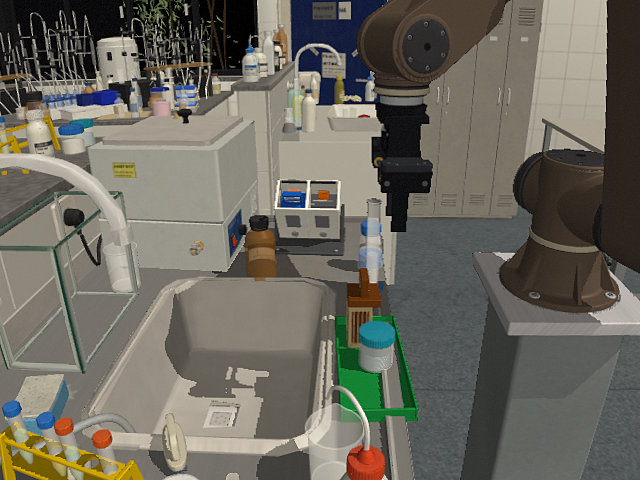

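View pics/r_top.png

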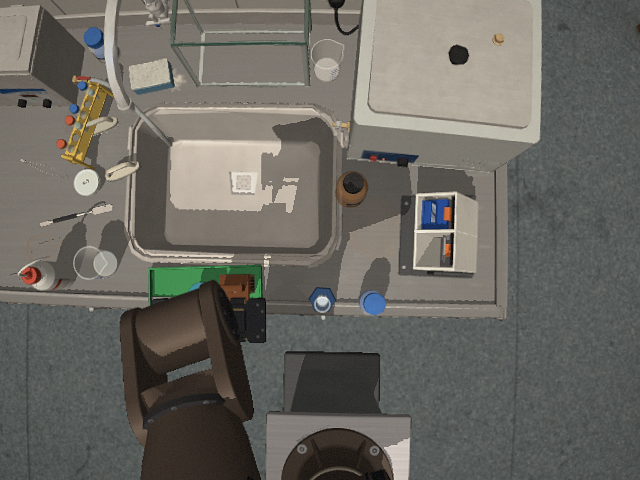

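View pics/r_wrist.png

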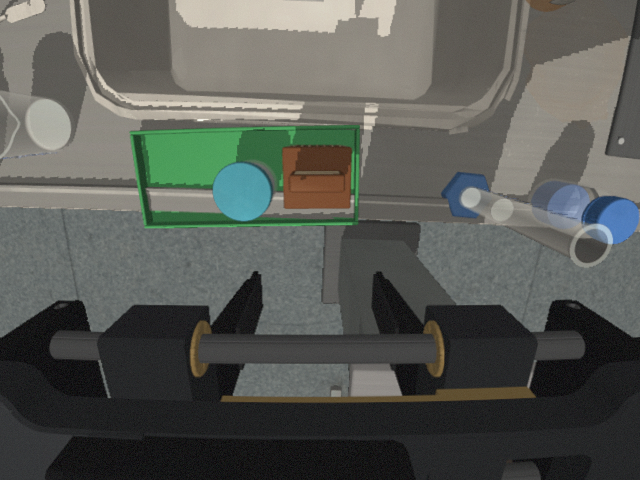

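The cap is level (slope 0) at z=98 mm, which is the expected 4+94. The blue cartridge is still latched, the bottles and jar are unmoved, and the hand is clear. I'm handing in.

```bash
python3 - <<'E'
from h import *
print(env.state()['t']); print(ticket.job_done())
E
```

```text
22.75
the job is handed in; nothing more can be done
None
```

The spent brown cartridge is standing upright in the green drip tray beside the jar, and the job was handed in at 22.75 s (limit 45 s).

**What I did:**
- **Release:** I pressed the cartridge in about 7 mm at 9–10 N until the catch let go, then followed it as it sprang out.
- **Removal:** I gripped the rib by its ends and drew it straight out along the bay axis until the foot was about 19 mm past the mouth.
- **Turning upright:** The tool only works vertically, so I turned the cartridge upright in the grip by pressing its side against the holder's fixed left edge. The contact force read no more than about 5 N.
- **Placing:** I carried it to the tray, gave it a quarter turn to keep it off the counter lip that shows inside the tray, and set it down between the jar and the right end wall. Then I let go and retreated.

**Last checks:**
- The cap is level at 98 mm, as it must be with the foot flat on the tray floor.
- Cameras show the blue cartridge still in its bay, and the jar, bottles and cylinder standing where they were.
- The hand is clear, with forces near zero.

**What was not perfect:**
- The rib slipped about 9 mm off the pad centre while I turned it upright, but the hold stayed steady.
- One lowering step pressed the foot on the tray floor with up to about 27 N. I eased it off before letting go.
- The cameras disagreed by about 3 mm on the holder's position, and I corrected for that from the wrist view.

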